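Line the resin pots and put their dust lids back

TASK

Get the resin pots ready for the next pour: for every clean liner waiting on the table, take the lid off the pot holder of its colour, nest the liner in that holder with a light push until it sits snug and upright, but stop short of jamming it: about 4.5 mm of white must still show between the holder and the coloured collar. Then set the lid of the same colour back on the liner so it lies seated and level. A holder with no liner waiting stays closed with its own lid; leave the other things on the table alone.

Things in the scene. Friction and masses are not known exactly. Their poses are not given: they have to be found in the camera images.
- holder_blue: blue pot holder, 0.85 kg, loose on a grey board (top 20 mm above the table): foot 86 mm wide, body 66, height 56. Origin: centre of underside, z up. Five sprung fingers form its bore, 50 mm wide at the mouth, tapered like the liner. The liner touches with its origin 15.5 mm above the holder's, then takes 2 to 3 N per mm and stays put; snug: origins 11.5 mm apart (gap 4.5); jammed: gap under 1 mm
- holder_yellow: yellow pot holder, 0.85 kg, loose on a grey board (top 20 mm above the table): foot 86 mm wide, body 66, height 56. Origin: centre of underside, z up. Five sprung fingers form its bore, 50 mm wide at the mouth, tapered like the liner. The liner touches with its origin 15.5 mm above the holder's, then takes 2 to 3 N per mm and stays put; snug: origins 11.5 mm apart (gap 4.5); jammed: gap under 1 mm
- holder_red: red pot holder, 0.85 kg, loose on a grey board (top 20 mm above the table): foot 86 mm wide, body 66, height 56. Origin: centre of underside, z up. Five sprung fingers form its bore, 50 mm wide at the mouth, tapered like the liner. The liner touches with its origin 15.5 mm above the holder's, then takes 2 to 3 N per mm and stays put; snug: origins 11.5 mm apart (gap 4.5); jammed: gap under 1 mm
- liner_blue: white tapered liner cup with blue collar, 72 mm high, 50 g, upright on the grey board; absent in some runs. Origin: centre of underside, z up. Foot 37 mm wide, taper up to 53 mm wide at height 48 mm; above the shoulder at 49 mm the straight collar, 59 mm wide, reaches to the rim at 72 mm: grip it there. Mouth 53 mm wide. Gap under the collar in a holder = height of liner origin over holder origin minus 7 mm
- liner_yellow: white tapered liner cup with yellow collar, 72 mm high, 50 g, upright on the grey board; absent in some runs. Origin: centre of underside, z up. Foot 37 mm wide, taper up to 53 mm wide at height 48 mm; above the shoulder at 49 mm the straight collar, 59 mm wide, reaches to the rim at 72 mm: grip it there. Mouth 53 mm wide. Gap under the collar in a holder = height of liner origin over holder origin minus 7 mm
- liner_red: white tapered liner cup with red collar, 72 mm high, 50 g, upright on the grey board; absent in some runs. Origin: centre of underside, z up. Foot 37 mm wide, taper up to 53 mm wide at height 48 mm; above the shoulder at 49 mm the straight collar, 59 mm wide, reaches to the rim at 72 mm: grip it there. Mouth 53 mm wide. Gap under the collar in a holder = height of liner origin over holder origin minus 7 mm
- lid_blue: blue dust lid, 45 g, loose on the blue holder at the start: disc 66 mm wide, upright black knob 20 mm wide. Origin: centre of the underside of its plug (46 mm wide, 6 mm deep), z up; disc underside at 6 mm, disc top 10, knob top 36. Seated, its origin is 50 mm above an empty holder's origin, or 66 mm above a liner's. Play of the plug in a liner: 3 mm all round
- lid_yellow: yellow dust lid, 45 g, loose on the yellow holder at the start: disc 66 mm wide, upright black knob 20 mm wide. Origin: centre of the underside of its plug (46 mm wide, 6 mm deep), z up; disc underside at 6 mm, disc top 10, knob top 36. Seated, its origin is 50 mm above an empty holder's origin, or 66 mm above a liner's. Play of the plug in a liner: 3 mm all round
- lid_red: red dust lid, 45 g, loose on the red holder at the start: disc 66 mm wide, upright black knob 20 mm wide. Origin: centre of the underside of its plug (46 mm wide, 6 mm deep), z up; disc underside at 6 mm, disc top 10, knob top 36. Seated, its origin is 50 mm above an empty holder's origin, or 66 mm above a liner's. Play of the plug in a liner: 3 mm all round
- board_centre (a point): centre of the top of the fixed grey mixing board, 20 mm thick, 360 mm along x and 720 mm along y, square to the axes; lids may be set aside on its free front part
- letter_h: bystander: small black acrylic letter H with white face, 51x44x16 mm, between the holders; origin at the centre of its underside
- letter_y: bystander: small black acrylic letter Y with white face, 48x45x16 mm, between the holders; origin at the centre of its underside
- tweezers: bystander: steel tweezers, 122x18x9 mm, on the board between liners and holders, long axis its own y; origin at the centre of its underside
- tape_yellow: bystander: yellow tape roll, 64 mm across, 19 mm high, on the table left of the board; origin at the centre of its underside
- pen_black: bystander: black pen, 141 mm long, on the table left of the board, long axis its own y; origin at the centre of its underside

How it is judged:
By the outcome, as a careful person would: the job done as asked, in the order asked, and still so for the second after the job is handed in, with the robot touching nothing.
Of liner_blue, liner_yellow, liner_red only 2 to 3 are there at a start; the rules pass over those that are not, and their reading is None.
At some moment in a run one of lid_blue, lid_yellow, lid_red, holder_blue, holder_yellow, holder_red may be knocked a few centimetres aside while the robot is not near it.
It also fails if it takes over 210 s, if anything falls off the work surface, if the arm or the gripper's body presses on something with over 40 N, if the wrist force passes 120 N, or if a joint passes its speed limit or range.

ROBOT

A 7-joint arm with a two-finger parallel gripper is mounted at the origin on a cart in front of the work surface, level with it; the furniture and walls round the work are solid. World frame = base frame: x ahead of the robot, y to its left, z up, the work surface at z = 0. Lengths are in m, angles in rad, forces in N, time in s.
With the tool pointing down it reaches from about 0.35 to 0.9 m from the base axis. Payload 8.1 kg.
Tool frame: the origin (TCP) lies on the centre line of the jaws, within the pads' length; the fingertips stand 19 mm ahead of it and the grasp point (between the pads) is the TCP (arm.tip_reach is the distance from the TCP to the fingertips, in m); z points along the fingers, y is the line along which they close (so a half turn about z gives the same grasp; the last joint's range is limited). The gripper opens to 92 mm and grips with 3 to 60 N. Pads are 19 mm wide; open, the fingers measure 130 mm over their backs; the gripper's body (75 mm by 190 mm) begins 47 mm behind the grasp point.
Start: joints at [1.058, 0.434, 0.025, 1.573, -0.012, 1.134, -0.075], TCP at [0.249, -0.573, 0.218] pointing down, gripper open.
Joint ranges: [-2.62, 2.62], [-0.44, 2.09], [-1.27, 1.32], [0.08, 2.57], [-1.32, 4.46], [0.12, 2], [-2.74, 2.74]. Speed limits (rad/s): [2.22, 2.22, 3.01, 3.01, 3.14, 3.14, 3.14].

INTERFACE

Orientations are given as a rotation vector (axis times angle).
In Python, from cell import arm gives the robot as it stands.
- The arm moves only by the tool arm_command, never from a script. Its argument "targets" is a list that holds one entry, the list of rows, each a list of 6 numbers: the shift along the tool's x, y, z in m, then the turn, a rotation vector about the tool's x, y, z in rad. A call has 1 to 10 rows; each row shifts and turns the commanded pose from where the row before left it, along the tool's axes as they then stand; what a row does not reach is not made up. A row lasts 1/8 s, in which the tool goes at most 62.5 mm and 10.7 degrees, less where a joint would pass 70% of its speed; a pose out of reach is approached as far as the arm can. A call with a gripper value outside its range is refused whole. "jaw" is the finger opening in m, from 0 to 0.0918, set as the call begins (left out, the last holds). The fingers move at their own pace and stop on an object; "newtons" is the grip in N (left out, the last holds). Time passes only in rows, so rows that do not move let the fingers close. It gives the time, the measured TCP pose, the force, the opening and the grip force at its end, in the units of the state.
- arm.observe(): the state, without advancing time (a new reading comes with each control period).
- arm.get_image(name): name is "scene" or "top" or "wrist"; returns a dict with "pixels" (480x640x3 uint8, red, green, blue), "z_map" (480x640 float32, m along the optical axis (not along the pixel's ray), 0 where there is no reading), "fx", "fy", "cx", "cy" (pixels), "xyz" and "rotation" of the camera in the world; the wrist camera has in their place "T_tool_cam" (4x4, takes a point from camera to tool coordinates, whose origin is the TCP and whose axes are the flange's). Camera axes: x right, y down, z forward; pixel columns grow to the right and rows downward; lengths in m; the calibration is good to about 2 mm. A picture is of the moment at which its call begins: read the wrist's pose just before it.
- arm.sign_off(): hands the job in; it is judged then, once.
The state is a dict: "clock": time; "joints": joint angles; "dq": joint speeds; "joint_efforts": joint torques, N m; "position": TCP position; "ee_rot": TCP orientation; "force": force on the tool from outside, world axes, zero at the start; "ft_torque": the same for the moment, N m; "width": opening from 0.0 (shut) to 1.0 (fully open); "gripper_force": force on a finger pad.
Only numpy, scipy, OpenCV 4.12 (cv2) and the standard library are available. Lean on these libraries where they do the work, as an engineer would, in place of code of your own. Each camera call takes 0.05 s, during which the arm holds its last target. There are 200 camera calls.

## Working session

There is one attempt and no reset: what is moved stays moved. The work goes in short steps, Python scripts to look and compute and a tool call to move; the robot and the scene stay as the last step left them, time stands still between calls to the robot, and variables do not carry over. Pictures are saved under pics/ and viewed, at most 14 in all, crops included, and the job is handed in when it is done.

Besides the shell and the picture viewer there is one more tool, called after ">>>" by a JSON object that holds its "op" and its "data", one argument or row to a line. arm_command: Moves the arm, as the interface text tells. Its arguments: {"type":"object","properties":{"targets":{"type":"array","items":{"type":"array","items":{"type":"array","items":{"type":"number"}}}},"jaw":{"type":"number"},"newtons":{"type":"number"}},"required":["targets"]}

```bash
ls; mkdir -p pics
cat > h.py <<'E'
from cell import arm
import numpy as np, cv2
from scipy.spatial.transform import Rotation as R
def cam(name):
    s=arm.observe(); im=arm.get_image(name)
    if 'T_tool_cam' in im:
        T=np.eye(4); T[:3,:3]=R.from_rotvec(s['ee_rot']).as_matrix() if len(np.ravel(s['ee_rot']))==3 else np.array(s['ee_rot']); T[:3,3]=s['position']; T=T@np.array(im['T_tool_cam'])
    else:
        r=np.array(im['rotation']); T=np.eye(4); T[:3,:3]=r if r.shape==(3,3) else R.from_rotvec(r).as_matrix(); T[:3,3]=im['xyz']
    z=im['z_map']; v,u=np.mgrid[:480,:640]
    P=np.stack([(u-im['cx'])/im['fx']*z,(v-im['cy'])/im['fy']*z,z],-1)@T[:3,:3].T+T[:3,3]
    P[z==0]=np.nan
    return im['pixels'],P,T
def save(px,n): cv2.imwrite('pics/'+n+'.png',px[:,:,::-1])
E
python3 - <<'E'
from h import *
print(arm.observe())
for n in ['scene','top']:
    px,P,T=cam(n); save(px,n+'0'); print(n,T.round(3))
E
```

```text
pics
{'clock': 0.0, 'joints': array([ 1.05838333,  0.43521031,  0.0250003 ,  1.57409333, -0.01159077,
        1.13395642, -0.07510638]), 'dq': array([-7.54657870e-04,  5.50602797e-04,  6.68322437e-04, -2.30708963e-03,
        1.95994262e-03,  2.75860093e-04,  3.38762287e-05]), 'joint_efforts': array([-3.44534385e-05, -6.67844796e+01,  9.84750912e-01, -3.14457464e+01,
       -6.04730565e-02,  4.31915629e-02,  1.73208823e-04]), 'position': array([ 0.2487513 , -0.57281231,  0.21695461]), 'ee_rot': array([-3.07448147e+00, -6.38793203e-01,  7.27349189e-04]), 'force': array([ 0.44627722,  0.13119285, -0.04145819]), 'ft_torque': array([ 0.01416883, -0.02217697, -0.01341518]), 'gripper_force': 0.0, 'width': 1.0011170310639825}
scene [[-0.419 -0.692  0.587 -0.014]
 [-0.908  0.313 -0.279  0.381]
 [ 0.009 -0.65  -0.76   0.816]
 [ 0.     0.     0.     1.   ]]
top [[ 0.005 -0.998  0.065  0.451]
 [-1.    -0.006 -0.026  0.113]
 [ 0.026 -0.064 -0.998  1.363]
 [ 0.     0.     0.     1.   ]]
```

View pics/scene0.png

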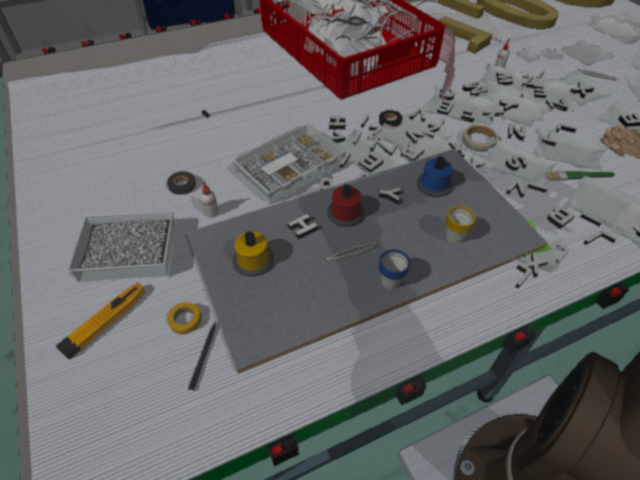

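View pics/top0.png

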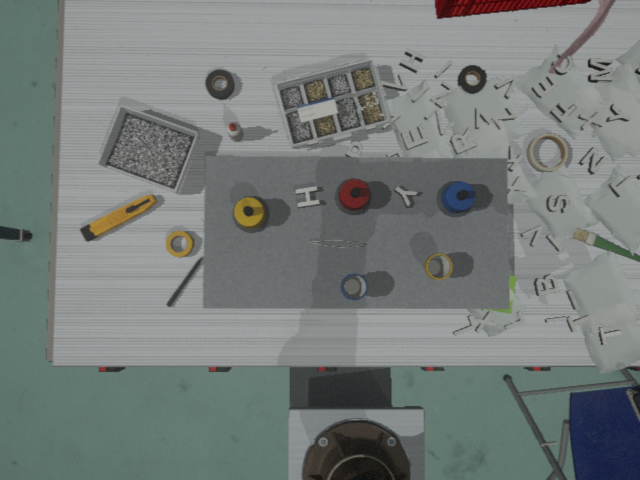

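Yellow and blue liners are waiting: top view blue liner at about (354,287) and yellow at (439,266). The closed holders are at yellow (250,211), red (354,195) and blue (459,197). There is no red liner.

```bash
cat >> h.py <<'E'
def hues(px):
    h=cv2.cvtColor(px,cv2.COLOR_RGB2HSV).astype(int); H,S,V=h[...,0],h[...,1],h[...,2]
    return {'blue':(abs(H-110)<14)&(S>110)&(V>40),'yellow':(abs(H-24)<9)&(S>120)&(V>60),'red':((H<7)|(H>172))&(S>120)&(V>40)}
def circ(P,m,zlo,zhi):
    """centre/radius of the enclosing circle of masked points of a height band, largest blob"""
    m=m&(P[...,2]>zlo)&(P[...,2]<zhi)
    n,l,st,_=cv2.connectedComponentsWithStats(m.astype(np.uint8)); out=[]
    for i in range(1,n):
        if st[i,4]<15: continue
        Q=P[l==i]; (x,y),r=cv2.minEnclosingCircle(Q[:,:2].astype(np.float32)); out.append((round(x,4),round(y,4),round(r,4),round(float(np.median(Q[:,2])),4),int(st[i,4])))
    return out
E
python3 - <<'E'
from h import *
px,P,T=cam('top')
b=(P[...,0]>.3)&(P[...,0]<.8)
print('board z',np.nanmedian(P[290:300,230:320,2]))
Z=P[...,2]
for c,m in hues(px).items():
    print(c,'liner rim',circ(P,m&b,.083,.10)); print(c,'disc',circ(P,m&b,.072,.0829)); 
print('knobs',circ(P,b,.098,.125))
print('rims',circ(P,b,.083,.098))
for r,c in [(160,208),(160,500),(305,208),(305,500)]: print(P[r,c].round(3))
print('letters/tweezers',circ(P,b,.026,.045))
E
```

```text
board z 0.019432855977222108
blue liner rim []
blue disc [(0.6432, -0.2321, 0.0328, 0.0795, 442)]
yellow liner rim [(0.4818, -0.179, 0.0294, 0.0912, 114)]
yellow disc [(0.6036, 0.2479, 0.0331, 0.0791, 533)]
red liner rim []
red disc [(0.6467, 0.0091, 0.0327, 0.0795, 460)]
knobs [(0.6469, 0.0084, 0.01, 0.1049, 64), (0.6434, -0.2322, 0.0102, 0.1053, 67), (0.6029, 0.2473, 0.0094, 0.1047, 63)]
rims [(0.6389, -0.2271, 0.01, 0.0882, 23), (0.4816, -0.1796, 0.0301, 0.091, 150), (0.4358, 0.0104, 0.0297, 0.0915, 121)]
[0.732 0.352 0.019]
[ 0.738 -0.344  0.023]
[0.39  0.346 0.016]
[ 0.393 -0.337  0.025]
letters/tweezers [(0.7574, 0.5812, 0.0451, 0.0362, 155), (0.7458, 0.4834, 0.1071, 0.0365, 3289), (0.794, 0.3863, 0.0157, 0.0324, 22), (0.7934, 0.286, 0.0159, 0.0326, 29), (0.783, 0.1472, 0.0243, 0.042, 59), (0.7843, 0.0721, 0.064, 0.0419, 177), (0.6464, 0.0087, 0.0429, 0.031, 283), (0.6421, -0.2327, 0.0437, 0.0313, 316), (0.6449, 0.1146, 0.0332, 0.0347, 262), (0.6499, -0.113, 0.0283, 0.0354, 163), (0.6029, 0.2464, 0.0438, 0.0304, 303), (0.6134, 0.527, 0.0101, 0.0299, 33), (0.4822, -0.1816, 0.0213, 0.0358, 79), (0.4363, 0.0087, 0.0215, 0.0358, 69)]
```

Clean readings. I'll square the tool to the world axes first, then head for the yellow lid.

>>> {"op": "arm_command", "data": {
  "targets": [
    [[0, 0, -0.005, 0, 0, 0.1025], [0, 0, 0, 0, 0, 0.1025], [0, 0, 0, 0, 0, 0.1025], [0, 0, 0, 0, 0, 0.1025], [0.02, -0.045, 0, 0, 0, 0], [0.02, -0.045, 0, 0, 0, 0], [0.02, -0.045, 0, 0, 0, 0], [0.02, -0.045, 0, 0, 0, 0], [0.02, -0.045, 0, 0, 0, 0], [0.02, -0.045, 0, 0, 0, 0]]
  ],
  "jaw": 0.06,
  "newtons": 20
}}

```text
clock: 1.4
position: [0.3695, -0.3017, 0.2227]
ee_rot: [3.142, -0.0, 0.0]
force: [1.0, -0.5, -0.3]
width: 0.649
gripper_force: 0.0
```

>>> {"op": "arm_command", "data": {
  "targets": [
    [[0.02, -0.048, 0, 0, 0, 0], [0.02, -0.048, 0, 0, 0, 0], [0.02, -0.048, 0, 0, 0, 0], [0.02, -0.048, 0, 0, 0, 0], [0.02, -0.048, 0, 0, 0, 0], [0.02, -0.048, 0, 0, 0, 0], [0.02, -0.048, 0, 0, 0, 0], [0.02, -0.048, 0, 0, 0, 0], [0.02, -0.048, 0, 0, 0, 0], [0.02, -0.048, 0, 0, 0, 0]]
  ]
}}

```text
clock: 2.65
position: [0.5696, 0.178, 0.2225]
ee_rot: [3.141, -0.001, -0.0]
force: [1.6, 0.1, 0.3]
width: 0.655
gripper_force: 0.0
```

>>> {"op": "arm_command", "data": {
  "targets": [
    [[0.015, -0.03, 0, 0, 0, 0], [0.01, -0.02, 0.0, 0, 0, 0], [0, 0, 0, 0, 0, 0], [0, 0, 0, 0, 0, 0]]
  ]
}}

```text
clock: 3.15
position: [0.594, 0.2255, 0.2224]
ee_rot: [3.141, -0.002, -0.001]
force: [0.1, -0.8, 0.4]
width: 0.653
gripper_force: 0.0
```

```bash
cat >> h.py <<'E'
def look(name='wrist',tag=None):
    px,P,T=cam(name)
    if tag: save(px,tag)
    s=arm.observe(); print('tcp',s['position'].round(4),'rv',s['ee_rot'].round(3),'F',s['force'].round(1),'w',round(s['width']*.0918,4),'t',round(s['clock'],1))
    return px,P,T
E
python3 - <<'E'
from h import *
px,P,T=look('wrist','w1'); print(T.round(3))
b=(P[...,0]>.35)&(P[...,0]<.8)
for c,m in hues(px).items(): print(c,circ(P,m&b,.072,.085))
print('knob',[k for k in circ(P,b,.1,.112)])
E
```

```text
tcp [0.5941 0.2252 0.2226] rv [ 3.141e+00 -2.000e-03 -0.000e+00] F [1.  0.5 0.3] w 0.0601 t 3.2
[[-0.001 -0.962 -0.273  0.667]
 [-1.     0.001 -0.     0.226]
 [ 0.     0.273 -0.962  0.388]
 [ 0.     0.     0.     1.   ]]
blue []
yellow [(0.6045, 0.2512, 0.0328, 0.079, 3110)]
red [(0.6475, 0.0119, 0.0336, 0.0787, 3393)]
knob [(0.6476, 0.0129, 0.0102, 0.1043, 496), (0.6043, 0.2514, 0.01, 0.1046, 398)]
```

View pics/w1.png

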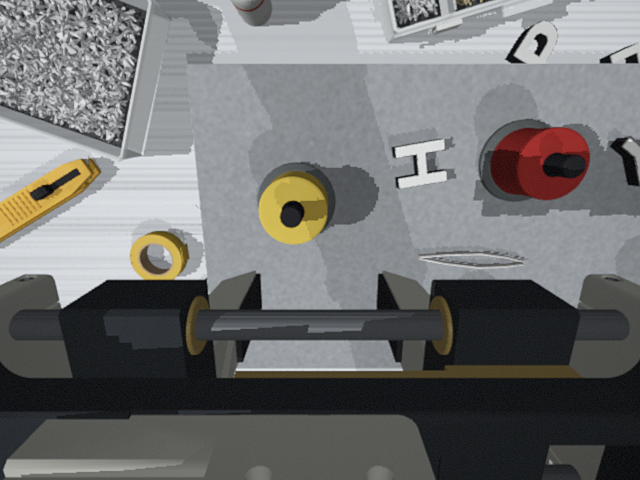

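Wrist view shows the yellow lid at (292,208) and the knob at (292,214), with the red lid at (557,163). The two cameras disagree by about 3.5 mm in y, so I'll aim for the middle. The grip will show the bias.

>>> {"op": "arm_command", "data": {
  "targets": [
    [[0.01, -0.0245, 0, 0, 0, 0], [0, 0, 0.03, 0, 0, 0], [0, 0, 0.04, 0, 0, 0], [0, 0, 0.03, 0, 0, 0], [0, 0, 0.0125, 0, 0, 0], [0, 0, 0.007, 0, 0, 0], [0, 0, 0, 0, 0, 0], [0, 0, 0, 0, 0, 0]]
  ]
}}

```text
clock: 4.2
position: [0.6049, 0.2515, 0.1044]
ee_rot: [-3.141, 0.0, -0.003]
force: [-0.0, 0.0, 0.3]
width: 0.655
gripper_force: 0.0
```

>>> {"op": "arm_command", "data": {
  "targets": [
    [[0, 0, 0, 0, 0, 0], [0, 0, 0, 0, 0, 0], [0, 0, 0, 0, 0, 0], [0, 0, 0, 0, 0, 0], [0, 0, 0, 0, 0, 0], [0, 0, 0, 0, 0, 0]]
  ],
  "jaw": 0.0,
  "newtons": 12
}}

```text
clock: 4.95
position: [0.6042, 0.2511, 0.1032]
ee_rot: [3.142, -0.0, -0.0]
force: [-0.8, -0.2, -0.9]
width: 0.049
gripper_force: 0.0
```

Run:
```python
from h import *
px,P,T=look('wrist','w2')
b=(P[...,0]>.35)&(P[...,0]<.85)
for c,m in hues(px).items(): print(c,circ(P,m&b,.02,.13))
```

```text
tcp [0.6042 0.2511 0.1032] rv [ 3.142 -0.    -0.   ] F [-0.  -0.2 -0.7] w 0.0021 t 5.0
blue []
yellow [(0.6056, 0.2477, 0.0373, 0.0787, 5994), (0.5883, 0.2512, 0.013, 0.0794, 120)]
red [(0.6452, 0.0255, 0.0313, 0.0407, 2107)]
```

View pics/w2.png

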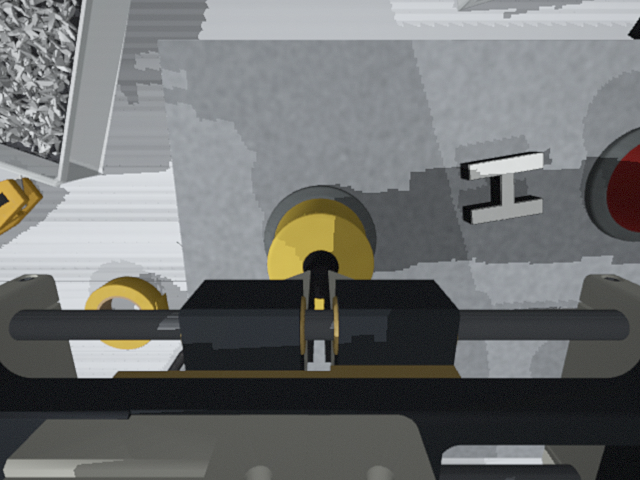

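The fingers closed just in front of the knob, which shows at about (320,262). I need to measure where the pads and the lid really are.

Run:
```python
from h import *
px,P,T=look('wrist'); Z=P[...,2]
for r in range(250,375,6): print(r,[tuple(P[r,c].round(3)) for c in (308,320,333)], px[r,320])
y=hues(px)['yellow']
for lo,hi in [(.07,.0765),(.0765,.082),(.02,.06)]: print(lo,circ(P,y,lo,hi))
foot=(Z>.026)&(Z<.045)&(P[...,0]>.54)&(P[...,0]<.66)&(P[...,1]>.18)&(P[...,1]<.31); print('foot',circ(P,foot,.026,.045))
px,P,T=cam('top'); save(px,'top2')
y=hues(px)['yellow']; print('top',circ(P,y&(P[...,0]<.7)&(P[...,0]>.5),.02,.13))
```

```text
tcp [0.6042 0.2511 0.1032] rv [ 3.142 -0.    -0.   ] F [-0.1 -0.8  0.3] w 0.0011 t 5.0
250 [(np.float64(0.615), np.float64(0.258), np.float64(0.079)), (np.float64(0.615), np.float64(0.251), np.float64(0.08)), (np.float64(0.615), np.float64(0.243), np.float64(0.079))] [86 74 31]
256 [(np.float64(0.612), np.float64(0.258), np.float64(0.081)), (np.float64(0.615), np.float64(0.251), np.float64(0.089)), (np.float64(0.612), np.float64(0.243), np.float64(0.081))] [16 19 17]
262 [(np.float64(0.611), np.float64(0.258), np.float64(0.089)), (np.float64(0.614), np.float64(0.251), np.float64(0.097)), (np.float64(0.611), np.float64(0.244), np.float64(0.087))] [11 15 15]
268 [(np.float64(0.612), np.float64(0.258), np.float64(0.101)), (np.float64(0.613), np.float64(0.251), np.float64(0.104)), (np.float64(0.611), np.float64(0.244), np.float64(0.099))] [22 24 23]
274 [(np.float64(0.615), np.float64(0.257), np.float64(0.116)), (np.float64(0.61), np.float64(0.251), np.float64(0.105)), (np.float64(0.614), np.float64(0.245), np.float64(0.115))] [22 23 24]
280 [(np.float64(0.614), np.float64(0.257), np.flo
[... 2782 characters left out ...]
26), np.float64(0.248), np.float64(0.201))] [157 163 165]
370 [(np.float64(0.607), np.float64(0.255), np.float64(0.178)), (np.float64(0.484), np.float64(0.251), np.float64(0.019)), (np.float64(0.626), np.float64(0.248), np.float64(0.203))] [137 140 146]
0.07 [(0.6266, 0.2517, 0.0242, 0.0739, 145)]
0.0765 [(0.6051, 0.2509, 0.0327, 0.0789, 4822), (0.5792, 0.252, 0.0037, 0.079, 41)]
0.02 [(0.6115, 0.2505, 0.0339, 0.0427, 850)]
foot [(0.6045, 0.2512, 0.0429, 0.03, 2424)]
top [(0.6336, 0.5118, 0.0116, 0.0214, 15), (0.6121, 0.5106, 0.0107, 0.0218, 26), (0.6, 0.5683, 0.0196, 0.0211, 41), (0.5957, 0.5448, 0.0117, 0.0216, 24), (0.5692, 0.5982, 0.02, 0.0217, 54), (0.5003, -0.1785, 0.0217, 0.0906, 28)]
```

Depth shows the knob lying between the fingers in x, but the opening reads about 0. I'll lift a little and check.

>>> {"op": "arm_command", "data": {
  "targets": [
    [[0, 0, -0.01, 0, 0, 0], [0, 0, -0.02, 0, 0, 0], [0, 0, -0.02, 0, 0, 0], [0, 0, 0, 0, 0, 0], [0, 0, 0, 0, 0, 0]]
  ]
}}

```text
clock: 5.72
position: [0.604, 0.2509, 0.1529]
ee_rot: [3.141, -0.0, -0.0]
force: [-0.0, -0.8, 0.1]
width: 0.001
gripper_force: 0.0
```

Run:
```python
from h import *
px,P,T=look('wrist','w3'); Z=P[...,2]
y=hues(px)['yellow']
print(circ(P,y,.06,.15)); 
# finger points
m=(abs(P[...,0]-.604)<.03)&(abs(P[...,1]-.251)<.05)&(Z>.112)
for c in range(290,350,4):
    k=m[:,c]; q=P[:,c][k]
    if len(q): print(c, np.where(k)[0].min(), q[np.nanargmin(q[:,2])].round(3))
```

```text
tcp [0.6038 0.2508 0.1525] rv [ 3.141e+00 -0.000e+00 -2.000e-03] F [ 0.2 -0.   0.3] w 0.0005 t 5.8
[(0.6049, 0.2512, 0.0328, 0.0789, 4556)]
290 279 [0.614 0.265 0.171]
294 277 [0.614 0.264 0.169]
298 276 [0.614 0.262 0.167]
302 274 [0.614 0.26  0.165]
306 273 [0.614 0.258 0.164]
310 272 [0.615 0.256 0.163]
314 274 [0.613 0.254 0.161]
318 274 [0.613 0.252 0.161]
322 274 [0.613 0.25  0.161]
326 271 [0.614 0.248 0.161]
330 273 [0.614 0.246 0.163]
334 274 [0.614 0.244 0.165]
338 276 [0.614 0.242 0.168]
342 277 [0.614 0.24  0.167]
346 278 [0.614 0.239 0.17 ]
```

View pics/w3.png

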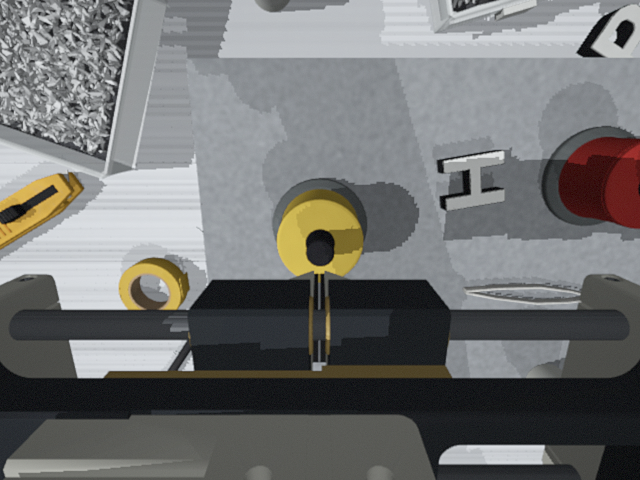

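The lid stayed put and the knob is clear of the fingers. The tips appear about 8 mm above the reported TCP, not 19 mm below it. I'll check tip_reach and the tip height in an image.

Run:
```python
from h import *
print([a for a in dir(arm) if a[0]!='_'], arm.tip_reach)
im=arm.get_image('wrist'); print(np.array(im['T_tool_cam']).round(4)); s=arm.observe(); print(s)
px,P,T=look('scene','s3'); cv2.imwrite('pics/s3c.png',cv2.resize(px[120:360,160:400,::-1],(600,600),interpolation=cv2.INTER_CUBIC))
```

```text
['PlanningError', 'get_image', 'observe', 'sign_off', 'tip_reach'] 0.019
[[-2.000e-04 -9.622e-01 -2.724e-01  7.270e-02]
 [ 1.000e+00 -0.000e+00 -6.000e-04 -6.000e-04]
 [ 6.000e-04 -2.724e-01  9.622e-01 -1.655e-01]
 [ 0.000e+00  0.000e+00  0.000e+00  1.000e+00]]
{'clock': 5.825, 'joints': array([-0.29024655,  0.55715336, -0.28522713,  1.5547883 ,  0.1717114 ,
        1.05585363, -2.19065899]), 'dq': array([-1.91690225e-03,  3.90257596e-03, -7.05955034e-06, -1.18657232e-03,
        2.75853697e-04,  5.31880396e-04, -1.46594857e-03]), 'joint_efforts': array([-8.32868333e-03, -7.40722561e+01, -4.44383964e+00, -3.01283813e+01,
        2.86999508e-02, -9.02506895e-02, -5.47206928e-04]), 'position': array([0.60372891, 0.25082693, 0.15232292]), 'ee_rot': array([ 3.14090452e+00, -4.30182623e-04, -2.05096623e-03]), 'force': array([-0.44973037, -0.26739101, -0.03646075]), 'ft_torque': array([-0.02675491,  0.05418701, -0.03955359]), 'gripper_force': 0.0, 'width': 0.006691271965296715}
tcp [0.6038 0.2509 0.1523] rv [ 3.141e+00 -0.000e+00 -2.000e-03] F [ 0.4  0.4 -0.6] w 0.0009 t 5.9
```

View pics/s3c.png

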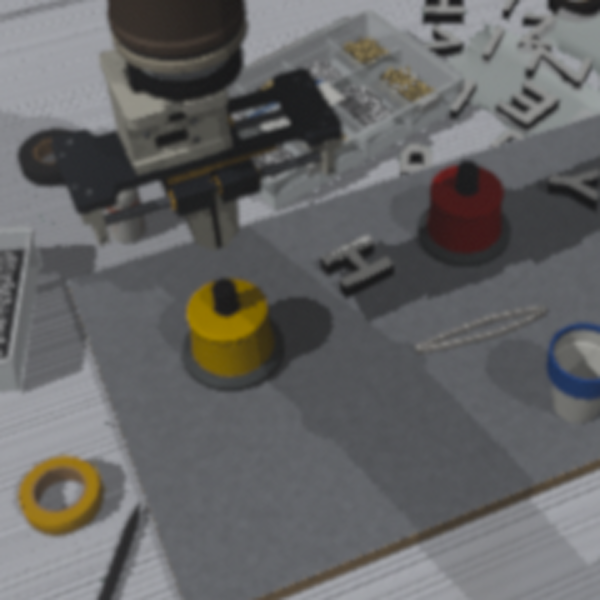

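Scene crop: the closed fingertips at crop (218,245) hover above the yellow knob at (225,290). I'll take their height from the scene depth.

Run:
```python
from h import *
px,P,T=look('scene')
m=(abs(P[...,0]-.604)<.03)&(abs(P[...,1]-.251)<.03)
for r in range(205,242,2): print(r,[tuple(P[r,c].round(3).tolist()) for c in (241,245,249,253)])
px,P,T=look('wrist')
print(P[271:300:3,326].round(4))
```

```text
tcp [0.6038 0.2509 0.1524] rv [ 3.141e+00 -0.000e+00 -2.000e-03] F [-0.3 -0.3 -0.9] w -0.0001 t 5.9
205 [(0.593, 0.257, 0.203), (0.592, 0.251, 0.201), (0.593, 0.243, 0.197), (0.595, 0.235, 0.192)]
207 [(0.593, 0.258, 0.198), (0.595, 0.251, 0.193), (0.591, 0.244, 0.194), (0.591, 0.237, 0.191)]
209 [(0.594, 0.259, 0.192), (0.592, 0.252, 0.191), (0.593, 0.244, 0.187), (0.59, 0.237, 0.187)]
211 [(0.592, 0.26, 0.19), (0.595, 0.252, 0.183), (0.594, 0.245, 0.181), (0.592, 0.238, 0.18)]
213 [(0.591, 0.26, 0.185), (0.593, 0.253, 0.18), (0.594, 0.245, 0.176), (0.594, 0.238, 0.173)]
215 [(0.592, 0.261, 0.179), (0.591, 0.254, 0.177), (0.594, 0.246, 0.171), (0.595, 0.238, 0.166)]
217 [(0.592, 0.262, 0.174), (0.592, 0.254, 0.171), (0.593, 0.246, 0.166), (0.724, 0.208, 0.022)]
219 [(0.732, 0.235, 0.019), (0.594, 0.255, 0.164), (0.723, 0.218, 0.021), (0.721, 0.21, 0.019)]
221 [(0.725, 0.237, 0.02), (0.724, 0.228, 0.017), (0.717, 0.22, 0.021), (0.714, 0.212, 0.021)]
223 [(0.718, 0.239, 0.021), (0.717, 0.23, 0.019), (0.713, 0.222, 0.019), (0.707, 0.214, 0.021)]
225 [(0.714, 0.241, 0.019), (0.709, 0.23
[... 456 characters left out ...]
), (0.608, 0.257, 0.104), (0.604, 0.25, 0.105), (0.601, 0.243, 0.105)]
237 [(0.628, 0.262, 0.079), (0.605, 0.258, 0.102), (0.598, 0.252, 0.107), (0.596, 0.244, 0.104)]
239 [(0.622, 0.264, 0.08), (0.606, 0.259, 0.094), (0.594, 0.253, 0.105), (0.597, 0.245, 0.098)]
241 [(0.616, 0.266, 0.082), (0.611, 0.258, 0.083), (0.595, 0.254, 0.098), (0.595, 0.246, 0.094)]
tcp [0.6039 0.251  0.1525] rv [ 3.141e+00 -0.000e+00 -2.000e-03] F [-0.1  0.3 -0.2] w 0.0002 t 6.0
[[0.6146 0.248  0.1618]
 [0.6143 0.2481 0.165 ]
 [0.6142 0.2481 0.1686]
 [0.6142 0.2482 0.1724]
 [0.614  0.2483 0.1753]
 [0.6141 0.2483 0.1789]
 [0.6142 0.2484 0.1823]
 [0.6137 0.2485 0.1844]
 [0.6142 0.2485 0.1885]
 [0.6377 0.2497 0.2388]]
```

Scene and wrist cameras agree: the tips really sit about 9.5 mm above the reported TCP, and the pads are centred on the TCP in x and y. From here tip z = TCP z + 9.5 mm. For the lid, TCP z is about 0.0735.

>>> {"op": "arm_command", "data": {
  "targets": [
    [[0, 0, 0, 0, 0, 0], [0, 0, 0, 0, 0, 0], [0, 0, 0, 0, 0, 0], [0, 0, 0, 0, 0, 0], [0.001, 0, 0.02, 0, 0, 0], [0, 0, 0.03, 0, 0, 0], [0, 0, 0.019, 0, 0, 0], [0, 0, 0.01, 0, 0, 0], [0, 0, 0, 0, 0, 0], [0, 0, 0, 0, 0, 0]]
  ],
  "jaw": 0.06
}}

```text
clock: 7.22
position: [0.6059, 0.2515, 0.0752]
ee_rot: [-3.141, 0.0, -0.002]
force: [0.8, -1.0, 0.8]
width: 0.653
gripper_force: 0.0
```

>>> {"op": "arm_command", "data": {
  "targets": [
    [[0, 0, 0, 0, 0, 0], [0, 0, 0, 0, 0, 0], [0, 0, 0, 0, 0, 0], [0, 0, 0, 0, 0, 0], [0, 0, 0, 0, 0, 0], [0, 0, 0, 0, 0, 0]]
  ],
  "jaw": 0.0,
  "newtons": 12
}}

```text
clock: 7.98
position: [0.6052, 0.2511, 0.0742]
ee_rot: [3.141, -0.0, -0.0]
force: [-0.7, -0.7, 0.3]
width: 0.21
gripper_force: 12.0
```

Gripped on the knob (19 mm). Lifting it and setting it aside near (0.46, 0.17).

>>> {"op": "arm_command", "data": {
  "targets": [
    [[0, 0, -0.01, 0, 0, 0], [0, 0, -0.03, 0, 0, 0], [0, 0, -0.03, 0, 0, 0], [-0.035, 0.02, 0, 0, 0, 0], [-0.035, 0.02, 0, 0, 0, 0], [-0.035, 0.02, 0, 0, 0, 0], [-0.04, 0.02, 0, 0, 0, 0], [0, 0, 0.04, 0, 0, 0], [0, 0, 0.04, 0, 0, 0], [0, 0, 0, 0, 0, 0]]
  ]
}}

```text
clock: 9.22
position: [0.4586, 0.1704, 0.0629]
ee_rot: [3.14, -0.0, -0.006]
force: [-0.6, -0.1, 0.2]
width: 0.216
gripper_force: 12.0
```

>>> {"op": "arm_command", "data": {
  "targets": [
    [[0, 0, 0.02, 0, 0, 0], [0, 0, 0.013, 0, 0, 0], [0, 0, 0.006, 0, 0, 0], [0, 0, 0, 0, 0, 0], [0, 0, 0, 0, 0, 0]]
  ]
}}

```text
clock: 9.85
position: [0.4606, 0.1713, 0.0258]
ee_rot: [-3.141, 0.0, -0.001]
force: [0.1, -0.1, 0.3]
width: 0.214
gripper_force: 12.0
```

>>> {"op": "arm_command", "data": {
  "targets": [
    [[0, 0, 0.0013, 0, 0, 0], [0, 0, 0, 0, 0, 0]]
  ]
}}

```text
clock: 10.1
position: [0.4605, 0.1712, 0.0241]
ee_rot: [-3.141, 0.001, -0.001]
force: [-0.4, 0.3, 1.1]
width: 0.214
gripper_force: 12.0
```

>>> {"op": "arm_command", "data": {
  "targets": [
    [[0, 0, 0, 0, 0, 0], [0, 0, 0, 0, 0, 0], [0, 0, -0.02, 0, 0, 0], [0, 0, -0.04, 0, 0, 0], [0, 0, -0.04, 0, 0, 0], [0, 0, -0.03, 0, 0, 0], [0, 0.04, 0, 0, 0, 0], [0, 0.04, 0, 0, 0, 0], [0, 0.04, 0, 0, 0, 0], [0, 0.04, 0, 0, 0, 0]]
  ],
  "jaw": 0.09
}}

```text
clock: 11.35
position: [0.4599, 0.0099, 0.154]
ee_rot: [3.142, -0.0, 0.0]
force: [0.8, 0.1, -0.4]
width: 0.983
gripper_force: 0.0
```

>>> {"op": "arm_command", "data": {
  "targets": [
    [[0, 0.04, 0, 0, 0, 0], [0, 0.04, 0, 0, 0, 0], [0, 0.04, 0, 0, 0, 0], [-0.02, 0.04, 0, 0, 0, 0], [-0.02, 0, 0, 0, 0, 0], [0, 0, 0, 0, 0, 0], [0, 0, 0, 0, 0, 0]]
  ]
}}

```text
clock: 12.22
position: [0.4209, -0.1484, 0.1541]
ee_rot: [3.142, 0.001, 0.001]
force: [0.8, -0.0, -0.1]
width: 0.979
gripper_force: 0.0
```

```bash
cat >> h.py <<'E'
def report(px,P,name):
    b=(P[...,0]>.36)&(P[...,0]<.78)&(P[...,1]<.34)
    for c,m in hues(px).items():
        for lab,lo,hi in [('lidOnBoard',.026,.034),('holdertop/disc',.070,.084),('rim',.086,.096),('rim/lid on liner',.0985,.113)]:
            o=[k for k in circ(P,m&b,lo,hi) if k[2]>.02 and k[4]>60]
            if o: print(name,c,lab,o)
    print(name,'foot',[k for k in circ(P,b,.0265,.035) if .038<k[2]<.048]); print(name,'knob',[k for k in circ(P,b,.04,.15) if .008<k[2]<.013])
E
python3 - <<'E'
from h import *
px,P,T=look('wrist','w4'); report(px,P,'w')
px,P,T=look('top','t4'); report(px,P,'t')
E
```

```text
tcp [ 0.4211 -0.1483  0.1541] rv [-3.142e+00 -1.000e-03 -1.000e-03] F [-0.2  0.1  0.2] w 0.0899 t 12.3
w blue holdertop/disc [(0.4398, 0.0044, 0.0276, 0.0773, 736)]
w blue rim [(0.4362, 0.0132, 0.0299, 0.0903, 1570)]
w yellow rim [(0.4823, -0.1766, 0.0293, 0.0907, 1235)]
w foot []
w knob []
tcp [ 0.421  -0.1483  0.1541] rv [-3.142e+00 -2.000e-03 -1.000e-03] F [ 0.7 -0.7 -0. ] w 0.09 t 12.3
t blue holdertop/disc [(0.6432, -0.2321, 0.0328, 0.0796, 502)]
t yellow lidOnBoard [(0.4593, 0.1689, 0.0324, 0.0296, 451)]
t yellow holdertop/disc [(0.6037, 0.248, 0.0334, 0.0741, 109)]
t red holdertop/disc [(0.6471, 0.0087, 0.0329, 0.0795, 487)]
t foot [(0.647, 0.0084, 0.043, 0.0306, 248), (0.6435, -0.2327, 0.0432, 0.0311, 239), (0.6029, 0.2476, 0.043, 0.0305, 249)]
t knob [(0.4588, 0.1684, 0.01, 0.0548, 63)]
```

Yellow liner at wrist (0.4823,-0.1766), consistent with the top camera after its bias of (-1.5,-3) mm. Going for the collar.

>>> {"op": "arm_command", "data": {
  "targets": [
    [[0.03, 0.014, 0, 0, 0, 0], [0.0315, 0.0142, 0, 0, 0, 0], [0, 0, 0.03, 0, 0, 0], [0, 0, 0.03, 0, 0, 0], [0, 0, 0.02, 0, 0, 0], [0, 0, 0.0115, 0, 0, 0], [0, 0, 0, 0, 0, 0], [0, 0, 0, 0, 0, 0]]
  ]
}}

```text
clock: 13.32
position: [0.4823, -0.177, 0.0631]
ee_rot: [3.141, -0.0, 0.002]
force: [-0.1, -0.3, -0.6]
width: 0.982
gripper_force: 0.0
```

>>> {"op": "arm_command", "data": {
  "targets": [
    [[0, 0, 0, 0, 0, 0], [0, 0, 0, 0, 0, 0], [0, 0, 0, 0, 0, 0], [0, 0, 0, 0, 0, 0], [0, 0, 0, 0, 0, 0]]
  ],
  "jaw": 0.04,
  "newtons": 25
}}

```text
clock: 13.95
position: [0.4817, -0.1771, 0.0626]
ee_rot: [3.141, -0.001, 0.0]
force: [-0.5, -0.8, 2.3]
width: 0.647
gripper_force: 25.0
```

Run:
```python
from h import *
px,P,T=look('wrist','w5'); report(px,P,'w')
```

```text
tcp [ 0.4817 -0.1772  0.0626] rv [ 3.141e+00 -1.000e-03  0.000e+00] F [ 0.6 -0.9  3.4] w 0.0594 t 14.0
w blue lidOnBoard [(0.6238, -0.2294, 0.028, 0.0327, 351)]
w yellow holdertop/disc [(0.4981, -0.1772, 0.0249, 0.0775, 712)]
w yellow rim [(0.4831, -0.1765, 0.0297, 0.0906, 1571), (0.4646, -0.1762, 0.0225, 0.0902, 869)]
w foot [(0.6268, -0.2301, 0.0394, 0.0298, 3588)]
w knob [(0.5147, -0.099, 0.0097, 0.1434, 1752), (0.5147, -0.2538, 0.0101, 0.1434, 1772), (0.4926, -0.0976, 0.0105, 0.1443, 1432), (0.4946, -0.2555, 0.0087, 0.1448, 1328), (0.4568, -0.2552, 0.0106, 0.1462, 882)]
```

>>> {"op": "arm_command", "data": {
  "targets": [
    [[0, 0, -0.01, 0, 0, 0], [0, 0, -0.04, 0, 0, 0], [0, 0, -0.04, 0, 0, 0], [0, 0, -0.03, 0, 0, 0], [0.008, -0.045, 0, 0, 0, 0], [0.008, -0.045, 0, 0, 0, 0], [0.008, -0.045, 0, 0, 0, 0], [0.008, -0.045, 0, 0, 0, 0], [0.008, -0.045, 0, 0, 0, 0], [0.008, -0.045, 0, 0, 0, 0]]
  ]
}}

```text
clock: 15.25
position: [0.5297, 0.0944, 0.183]
ee_rot: [3.141, -0.001, 0.001]
force: [0.8, -1.4, 0.3]
width: 0.647
gripper_force: 25.0
```

>>> {"op": "arm_command", "data": {
  "targets": [
    [[0.008, -0.045, 0, 0, 0, 0], [0.008, -0.045, 0, 0, 0, 0], [0, -0.045, 0, 0, 0, 0], [0, -0.023, 0, 0, 0, 0], [0, 0, 0, 0, 0, 0], [0, 0, 0, 0, 0, 0], [0, 0, 0, 0, 0, 0]]
  ]
}}

```text
clock: 16.12
position: [0.5462, 0.2489, 0.1825]
ee_rot: [3.141, -0.004, 0.0]
force: [-0.4, -0.3, -1.2]
width: 0.645
gripper_force: 25.0
```

Run:
```python
from h import *
px,P,T=look('wrist','w6'); report(px,P,'w')
y=hues(px)['yellow']&(P[...,2]>.1); print('held',circ(P,y,.1,.3))
```

```text
tcp [0.5461 0.2492 0.1825] rv [ 3.141 -0.004  0.   ] F [-1.2  0.1 -0.6] w 0.0595 t 16.2
w yellow holdertop/disc [(0.6043, 0.2512, 0.033, 0.0743, 920)]
w red lidOnBoard [(0.6485, 0.0212, 0.033, 0.0327, 219)]
w red holdertop/disc [(0.6473, 0.0133, 0.0328, 0.0786, 3903)]
w foot [(0.6472, 0.0126, 0.043, 0.0298, 2216), (0.6041, 0.2514, 0.0429, 0.029, 1244), (0.5406, 0.056, 0.0462, 0.0274, 152)]
w knob [(0.5635, 0.2493, 0.0096, 0.1447, 38)]
held [(0.5489, 0.2494, 0.0298, 0.2096, 2463), (0.573, 0.2807, 0.0076, 0.2738, 512), (0.5732, 0.2183, 0.0074, 0.2739, 514), (0.5453, 0.2494, 0.0279, 0.21, 948), (0.567, 0.2295, 0.04, 0.2824, 2522)]
```

View pics/w6.png

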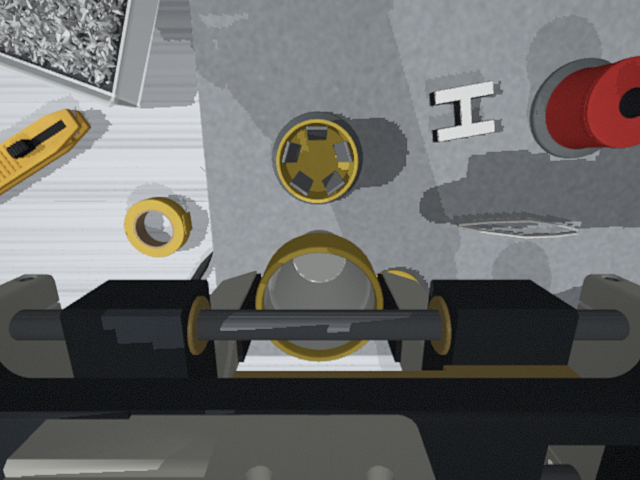

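The empty yellow holder is open at (317,161) and the liner is held upright with its rim at (320,297). Moving over and down to just above touch (TCP z about 0.080).

>>> {"op": "arm_command", "data": {
  "targets": [
    [[0.028, -0.001, 0, 0, 0, 0], [0.028, -0.001, 0, 0, 0, 0], [0, 0, 0, 0, 0, 0], [0, 0, 0.03, 0, 0, 0], [0, 0, 0.02, 0, 0, 0], [0, 0, 0.015, 0, 0, 0], [0, 0, 0.015, 0, 0, 0], [0, 0, 0.012, 0, 0, 0], [0, 0, 0, 0, 0, 0], [0, 0, 0, 0, 0, 0]]
  ]
}}

```text
clock: 17.42
position: [0.6021, 0.2527, 0.0908]
ee_rot: [3.141, -0.001, 0.001]
force: [1.4, -1.4, -1.0]
width: 0.643
gripper_force: 25.0
```

>>> {"op": "arm_command", "data": {
  "targets": [
    [[0, 0, 0.005, 0, 0, 0], [0, 0, 0.004, 0, 0, 0], [0, 0, 0, 0, 0, 0], [0, 0, 0, 0, 0, 0]]
  ]
}}

```text
clock: 17.92
position: [0.6025, 0.2521, 0.0815]
ee_rot: [3.141, -0.002, 0.002]
force: [3.7, -4.5, 0.5]
width: 0.645
gripper_force: 25.0
```

Side forces indicate a small offset, so I'll shift +x 1 mm and -y 1 mm and carry on.

>>> {"op": "arm_command", "data": {
  "targets": [
    [[0.001, 0.001, 0, 0, 0, 0], [0, 0, 0, 0, 0, 0]]
  ]
}}

```text
clock: 18.18
position: [0.6029, 0.2517, 0.0814]
ee_rot: [3.141, -0.001, 0.0]
force: [2.4, -2.8, 1.3]
width: 0.643
gripper_force: 25.0
```

>>> {"op": "arm_command", "data": {
  "targets": [
    [[0, 0, 0.002, 0, 0, 0], [0, 0, 0.001, 0, 0, 0], [0, 0, 0, 0, 0, 0], [0, 0, 0, 0, 0, 0]]
  ]
}}

```text
clock: 18.68
position: [0.6031, 0.2515, 0.0785]
ee_rot: [3.141, -0.001, 0.001]
force: [2.5, -4.3, 4.5]
width: 0.647
gripper_force: 25.0
```

>>> {"op": "arm_command", "data": {
  "targets": [
    [[0.0007, 0.001, 0.001, 0, 0, 0], [0, 0, 0.001, 0, 0, 0], [0, 0, 0, 0, 0, 0], [0, 0, 0, 0, 0, 0]]
  ]
}}

```text
clock: 19.18
position: [0.6035, 0.251, 0.0764]
ee_rot: [-3.142, 0.0, -0.0]
force: [3.3, -3.5, 3.9]
width: 0.645
gripper_force: 25.0
```

```bash
cat >> h.py <<'E'
def gap(px,P,c,cx,cy,name):
    """rim plane and holder-edge heights round (cx,cy)"""
    m=hues(px)[c]&(np.hypot(P[...,0]-cx,P[...,1]-cy)<.045); Q=P[m]; 
    top=Q[Q[:,2]>Q[:,2].max()-.004] if len(Q) else Q
    A=np.c_[top[:,0]-cx,top[:,1]-cy,np.ones(len(top))]; k=np.linalg.lstsq(A,top[:,2],rcond=None)[0]
    b=abs(P[...,2]-.02)<.006; b&=(np.hypot(P[...,0]-cx,P[...,1]-cy)<.12)
    h,e=np.histogram(Q[:,2],bins=np.arange(.05,.13,.001)); 
    print(name,c,'plane z,tilt',k[2].round(4),k[:2].round(3),'n',len(top),'board',np.median(P[b][:,2]).round(4)); print({round(float(a),3):int(n) for a,n in zip(e,h) if n>8})
E
python3 - <<'E'
from h import *
for n in ['wrist','scene']:
    px,P,T=look(n,n+'7'); gap(px,P,'yellow',.605,.251,n)
    if n=='wrist': report(px,P,n)
px=cv2.imread('pics/scene7.png'); cv2.imwrite('pics/s7c.png',cv2.resize(px[190:290,200:300],(600,600),interpolation=cv2.INTER_CUBIC))
E
```

```text
tcp [0.6035 0.2509 0.0764] rv [ 3.142 -0.     0.   ] F [ 2.2 -2.3  3.3] w 0.059 t 19.2
wrist yellow plane z,tilt 0.1554 [1.075 0.008] n 1458 board 0.0187
{0.05: 34, 0.051: 39, 0.052: 36, 0.053: 39, 0.054: 42, 0.055: 43, 0.056: 35, 0.057: 37, 0.058: 37, 0.059: 33, 0.06: 46, 0.061: 43, 0.062: 42, 0.063: 42, 0.064: 41, 0.065: 35, 0.066: 33, 0.067: 21, 0.07: 14, 0.071: 25, 0.072: 45, 0.073: 204, 0.074: 487, 0.075: 158, 0.081: 10, 0.082: 39, 0.083: 40, 0.084: 52, 0.085: 48, 0.086: 51, 0.087: 47, 0.088: 60, 0.089: 56, 0.09: 52, 0.091: 48, 0.092: 59, 0.093: 49, 0.094: 72, 0.095: 47, 0.096: 66, 0.097: 63, 0.098: 83, 0.099: 121, 0.1: 177, 0.101: 164, 0.102: 192, 0.103: 462, 0.104: 1052, 0.105: 377, 0.106: 15}
wrist yellow lidOnBoard [(0.6171, 0.25, 0.0319, 0.0325, 239)]
wrist yellow holdertop/disc [(0.6089, 0.2511, 0.0322, 0.0744, 937)]
wrist yellow rim [(0.6179, 0.2514, 0.026, 0.091, 533)]
wrist yellow rim/lid on liner [(0.6051, 0.2515, 0.0298, 0.1043, 1678), (0.5859, 0.2516, 0.0224, 0.1036, 933)]
wrist foot [(0.6046, 0.2513, 0.0428, 0.0298, 2690)]
wrist knob [(0.6036, 0.284, 0.0122, 0.138, 844), (0.6035, 0.2195, 0.0121, 0.1365, 761)]
tcp [0.6035 0.251  0.0764] rv [-3.142  0.    -0.   ] F [ 3.2 -3.2  3.7] w 0.0591 t 19.3
scene yellow plane z,tilt 0.2274 [-2.442  0.311] n 4 board 0.02
{0.053: 10, 0.054: 10, 0.055: 10, 0.057: 14, 0.059: 9, 0.06: 9, 0.061: 10, 0.063: 13, 0.065: 13, 0.067: 13, 0.069: 14, 0.071: 10, 0.073: 11, 0.074: 22, 0.075: 16, 0.076: 10, 0.087: 10, 0.096: 14, 0.097: 11, 0.098: 9, 0.099: 9, 0.102: 9, 0.103: 10, 0.104: 14, 0.105: 31, 0.106: 21}
```

View pics/s7c.png

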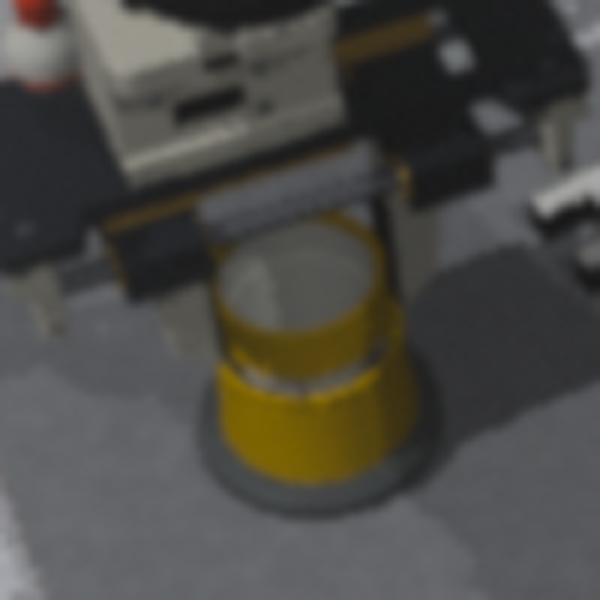

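The gap shows as a white ring. Rim minus holder top is 30 mm, so the origins are about 14 mm apart, which matches the kinematics (13.8). I need 2.4 mm more.

>>> {"op": "arm_command", "data": {
  "targets": [
    [[0, 0, 0.0012, 0, 0, 0], [0, 0, 0.0012, 0, 0, 0], [0, 0, 0, 0, 0, 0], [0, 0, 0, 0, 0, 0]]
  ]
}}

```text
clock: 19.77
position: [0.6037, 0.251, 0.0745]
ee_rot: [-3.141, 0.001, -0.001]
force: [2.6, -4.3, 7.2]
width: 0.646
gripper_force: 25.0
```

```bash
cat >> h.py <<'E'
def gap2(c,cx,cy,name='wrist'):
    px,P,T=look(name); m=hues(px)[c]; r=np.hypot(P[...,0]-cx,P[...,1]-cy)
    zt=P[...,2]; out=[]
    for lo,hi,r0,r1 in [(.070,.079,.024,.036),(.097,.110,.024,.031)]:
        k=m&(zt>lo)&(zt<hi)&(r<r1)&(r>r0); h,e=np.histogram(zt[k],bins=np.arange(lo,hi,.0005)); p=e[h.argmax()]
        q=P[k&(abs(zt-p)<.0015)]; f=np.linalg.lstsq(np.c_[q[:,0]-cx,q[:,1]-cy,np.ones(len(q))],q[:,2],rcond=None)[0]; out.append(f[2])
        (x,y),R_=cv2.minEnclosingCircle(q[:,:2].astype(np.float32)); print('z',f[2].round(4),'tilt',f[:2].round(3),'c',round(x,4),round(y,4),round(R_,4),len(q))
    print('gap mm',((out[1]-out[0])*1e3-23).round(2))
E
python3 - <<'E'
from h import *
gap2('yellow',.605,.251); gap2('yellow',.605,.251,'scene')
E
```

```text
tcp [0.6037 0.2509 0.0745] rv [-3.141e+00  1.000e-03 -1.000e-03] F [ 2.6 -3.3  7.2] w 0.0592 t 19.8
z 0.0745 tilt [-0.004  0.002] c 0.6101 0.2509 0.0322 817
z 0.1026 tilt [ 0.003 -0.   ] c 0.6047 0.2515 0.0297 1909
gap mm 5.09
tcp [0.6037 0.2509 0.0745] rv [-3.142e+00  1.000e-03 -1.000e-03] F [ 1.7 -4.1  8.1] w 0.0594 t 19.9
z 0.0751 tilt [-0.    -0.011] c 0.5977 0.2498 0.0312 54
z 0.1028 tilt [-0.006 -0.008] c 0.6027 0.2498 0.029 47
gap mm 4.71
```

>>> {"op": "arm_command", "data": {
  "targets": [
    [[0, 0, 0.0004, 0, 0, 0], [0, 0, 0, 0, 0, 0], [0, 0, 0, 0, 0, 0]]
  ]
}}

```text
clock: 20.25
position: [0.6038, 0.251, 0.0744]
ee_rot: [-3.141, 0.001, -0.001]
force: [0.8, -4.3, 9.7]
width: 0.645
gripper_force: 25.0
```

>>> {"op": "arm_command", "data": {
  "targets": [
    [[0, 0, 0, 0, 0, 0], [0, 0, 0, 0, 0, 0], [0, 0, 0, 0, 0, 0], [0, 0, -0.02, 0, 0, 0], [0, 0, -0.03, 0, 0, 0], [-0.03, 0, -0.02, 0, 0, 0], [-0.03, 0, 0, 0, 0, 0], [0, 0, 0, 0, 0, 0], [0, 0, 0, 0, 0, 0]]
  ],
  "jaw": 0.085
}}

```text
clock: 21.38
position: [0.5439, 0.2509, 0.1435]
ee_rot: [3.142, -0.0, 0.0]
force: [0.4, 0.5, 0.5]
width: 0.927
gripper_force: 0.0
```

Run:
```python
from h import *
gap2('yellow',.605,.251); gap2('yellow',.605,.251,'scene')
px,P,T=look('top'); report(px,P,'t')
```

```text
tcp [0.5442 0.2508 0.1434] rv [ 3.142e+00 -1.000e-03  0.000e+00] F [-0.1 -0.4  0.3] w 0.0854 t 21.4
z 0.0738 tilt [ 0.016 -0.004] c 0.6174 0.2486 0.0302 171
z 0.1025 tilt [-0. -0.] c 0.6042 0.2516 0.0295 1451
gap mm 5.69
tcp [0.5442 0.2507 0.1433] rv [ 3.141e+00 -2.000e-03  0.000e+00] F [-0.5  0.2  0.7] w 0.0849 t 21.5
z 0.0747 tilt [0.002 0.005] c 0.6025 0.2507 0.032 46
z 0.1026 tilt [-0.005 -0.001] c 0.6032 0.2499 0.0295 63
gap mm 4.92
tcp [0.5442 0.2507 0.1432] rv [ 3.141e+00 -2.000e-03 -0.000e+00] F [ 0.4 -0.   0.3] w 0.0851 t 21.5
t blue holdertop/disc [(0.6427, -0.2324, 0.033, 0.0796, 490)]
t red holdertop/disc [(0.6469, 0.009, 0.0329, 0.0795, 523)]
t foot [(0.6467, 0.0086, 0.0428, 0.0306, 249), (0.6431, -0.2324, 0.0429, 0.0308, 248)]
t knob []
```

Gap about 4.8 mm with a level rim. Now the yellow lid: a quick look, then pick.

>>> {"op": "arm_command", "data": {
  "targets": [
    [[-0.036, 0.02, 0, 0, 0, 0], [-0.036, 0.02, 0, 0, 0, 0], [-0.036, 0.02, 0, 0, 0, 0], [-0.03, 0.02, 0, 0, 0, 0], [0, 0, 0, 0, 0, 0], [0, 0, 0, 0, 0, 0]]
  ],
  "jaw": 0.06
}}

```text
clock: 22.28
position: [0.4066, 0.1715, 0.1439]
ee_rot: [-3.141, 0.001, -0.002]
force: [0.9, -0.2, -0.1]
width: 0.653
gripper_force: 0.0
```

Run:
```python
from h import *
px,P,T=look('wrist'); report(px,P,'w')
```

```text
tcp [0.4067 0.1717 0.1438] rv [-3.141e+00  1.000e-03 -1.000e-03] F [ 0.1 -0.2 -1. ] w 0.06 t 22.3
w blue holdertop/disc [(0.4391, 0.0222, 0.0282, 0.0774, 820)]
w blue rim [(0.4369, 0.0144, 0.0301, 0.0902, 1825)]
w yellow lidOnBoard [(0.4597, 0.1721, 0.0327, 0.029, 4250)]
w foot []
w knob [(0.4595, 0.1722, 0.01, 0.0545, 546)]
```

>>> {"op": "arm_command", "data": {
  "targets": [
    [[0.03, 0, 0, 0, 0, 0], [0.0235, 0, 0.01, 0, 0, 0], [0, 0, 0.035, 0, 0, 0], [0, 0, 0.035, 0, 0, 0], [0, 0, 0.025, 0, 0, 0], [0, 0, 0.014, 0, 0, 0], [0, 0, 0, 0, 0, 0], [0, 0, 0, 0, 0, 0]]
  ]
}}

```text
clock: 23.32
position: [0.4597, 0.1714, 0.0253]
ee_rot: [-3.141, 0.0, -0.002]
force: [0.5, -0.1, 0.7]
width: 0.659
gripper_force: 0.0
```

>>> {"op": "arm_command", "data": {
  "targets": [
    [[0, 0, 0, 0, 0, 0], [0, 0, 0, 0, 0, 0], [0, 0, 0, 0, 0, 0], [0, 0, 0, 0, 0, 0], [0, 0, 0, 0, 0, 0], [0, 0, 0, 0, 0, 0]]
  ],
  "jaw": 0.0,
  "newtons": 12
}}

```text
clock: 24.08
position: [0.4589, 0.171, 0.0246]
ee_rot: [3.142, -0.0, 0.0]
force: [-1.1, -0.1, 1.0]
width: 0.214
gripper_force: 12.0
```

>>> {"op": "arm_command", "data": {
  "targets": [
    [[0, 0, -0.015, 0, 0, 0], [0, 0, -0.04, 0, 0, 0], [0, 0, -0.04, 0, 0, 0], [0, 0, -0.035, 0, 0, 0], [0.04, -0.02, 0, 0, 0, 0], [0.04, -0.02, 0, 0, 0, 0], [0.04, -0.02, 0, 0, 0, 0], [0.025, -0.02, 0, 0, 0, 0], [0, 0, 0, 0, 0, 0], [0, 0, 0, 0, 0, 0]]
  ]
}}

```text
clock: 25.32
position: [0.6032, 0.2505, 0.1549]
ee_rot: [3.141, -0.0, -0.001]
force: [-0.5, -0.7, -1.3]
width: 0.213
gripper_force: 12.0
```

Run:
```python
from h import *
px,P,T=look('wrist','w8'); y=hues(px)['yellow']&(abs(P[...,0]-.604)<.06)&(P[...,2]>.085)&(P[...,1]>.2)
print(circ(P,y,.085,.2))
foot=(P[...,0]>.5)&(P[...,1]>.15)&(P[...,1]<.33)&(P[...,0]<.7); print([k for k in circ(P,foot,.0265,.035) if k[2]>.03])
print([k for k in circ(P,foot,.15,.2)][:6])
```

```text
tcp [0.6032 0.2502 0.155 ] rv [ 3.141e+00 -1.000e-03 -1.000e-03] F [ 0.7  0.  -0.3] w 0.0196 t 25.4
[(0.6081, 0.2514, 0.0321, 0.1588, 5298)]
[(0.6045, 0.2514, 0.0428, 0.0297, 1524)]
[(0.6072, 0.2514, 0.0328, 0.1596, 7799)]
```

View pics/w8.png

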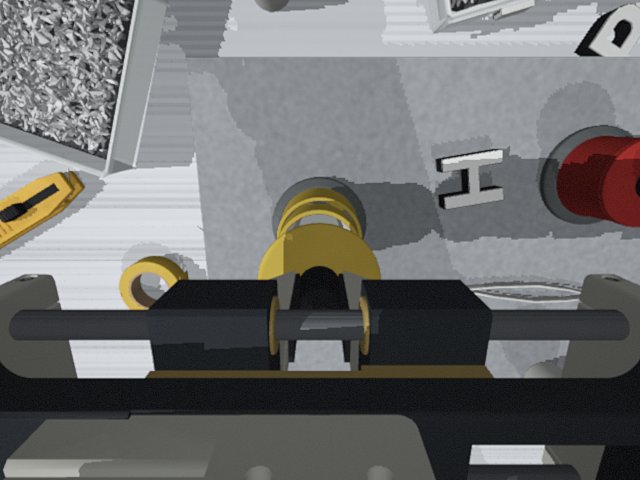

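Wrist view shows the lid held over the liner, disc at about (320,255) and liner rim behind it at (318,205). Checking the lid's tilt and offset before lowering.

Run:
```python
from h import *
px,P,T=look('wrist'); m=hues(px)['yellow']&(abs(P[...,0]-.604)<.06)&(abs(P[...,1]-.251)<.05)&(P[...,2]>.15)&(P[...,2]<.17)
m=cv2.erode(m.astype(np.uint8),np.ones((3,3)))>0
Q=P[m]; k=np.linalg.lstsq(np.c_[Q[:,0]-.604,Q[:,1]-.251,np.ones(len(Q))],Q[:,2],rcond=None)[0]; print(k, Q[:,0].min(),Q[:,0].max(),Q[:,1].min(),Q[:,1].max())
# circle fit to front boundary: for each column max x
pts=np.array([P[np.where(m[:,c])[0].min(),c] for c in range(262,378,3) if m[:,c].any()])
A=np.c_[2*pts[:,:2],np.ones(len(pts))]; s=np.linalg.lstsq(A,(pts[:,:2]**2).sum(1),rcond=None)[0]; print('c',s[:2],'r',np.sqrt(s[2]+s[0]**2+s[1]**2))
```

```text
tcp [0.6032 0.2501 0.155 ] rv [ 3.141e+00 -1.000e-03 -0.000e+00] F [-0.1 -0.3 -0.6] w 0.0195 t 25.4
[-0.02203384  0.00123423  0.15945698] 0.6070427962760009 0.6363536554715402 0.21956785109814084 0.2824920092529438
c [0.60484111 0.25093938] r 0.03146568850871811
```

Lid is at (0.6048,0.2509) over the liner at (0.6045,0.2515), well within the play. Lowering.

>>> {"op": "arm_command", "data": {
  "targets": [
    [[0, -0.0006, 0.02, 0, 0, 0], [0, 0, 0.02, 0, 0, 0], [0, 0, 0.008, 0, 0, 0], [0, 0, 0.003, 0, 0, 0], [0, 0, 0, 0, 0, 0], [0, 0, 0, 0, 0, 0]]
  ]
}}

```text
clock: 26.18
position: [0.6043, 0.2517, 0.1044]
ee_rot: [-3.141, 0.001, -0.002]
force: [1.0, -0.0, -0.8]
width: 0.213
gripper_force: 12.0
```

>>> {"op": "arm_command", "data": {
  "targets": [
    [[0, 0, 0.001, 0, 0, 0], [0, 0, 0, 0, 0, 0], [0, 0, 0, 0, 0, 0]]
  ]
}}

```text
clock: 26.55
position: [0.6039, 0.2515, 0.1026]
ee_rot: [3.142, -0.0, 0.0]
force: [-0.8, -0.2, 0.2]
width: 0.211
gripper_force: 12.0
```

>>> {"op": "arm_command", "data": {
  "targets": [
    [[0, 0, 0.0006, 0, 0, 0], [0, 0, 0, 0, 0, 0]]
  ]
}}

```text
clock: 26.8
position: [0.6042, 0.2516, 0.1025]
ee_rot: [-3.141, 0.001, -0.001]
force: [-0.3, -0.5, 4.5]
width: 0.215
gripper_force: 12.0
```

>>> {"op": "arm_command", "data": {
  "targets": [
    [[0, 0, 0, 0, 0, 0], [0, 0, 0, 0, 0, 0], [0, 0, 0, 0, 0, 0], [0, 0, -0.02, 0, 0, 0], [0, 0, -0.03, 0, 0, 0], [-0.03, 0, -0.01, 0, 0, 0], [-0.03, 0.0, 0, 0, 0, 0], [0, 0, 0, 0, 0, 0], [0, 0, 0, 0, 0, 0]]
  ],
  "jaw": 0.06
}}

```text
clock: 27.92
position: [0.5447, 0.2514, 0.1621]
ee_rot: [3.142, -0.001, 0.001]
force: [-0.0, 0.2, -0.3]
width: 0.651
gripper_force: 0.0
```

```bash
cat >> h.py <<'E'
def lid(c,cx,cy,zlo,zhi,name='wrist'):
    px,P,T=look(name); m=hues(px)[c]&(np.hypot(P[...,0]-cx,P[...,1]-cy)<.05)&(P[...,2]>zlo)&(P[...,2]<zhi)
    m=cv2.erode(m.astype(np.uint8),np.ones((3,3)))>0; Q=P[m]
    k=np.linalg.lstsq(np.c_[Q[:,0]-cx,Q[:,1]-cy,np.ones(len(Q))],Q[:,2],rcond=None)[0]; print(name,'disc',circ(P,m,zlo,zhi),'plane z,tilt',k[2].round(4),k[:2].round(3))
E
python3 - <<'E'
from h import *
lid('yellow',.604,.251,.098,.115); lid('yellow',.604,.251,.098,.115,'top')
px,P,T=look('top'); report(px,P,'t')
E
```

```text
tcp [0.5449 0.2512 0.1619] rv [ 3.141e+00 -2.000e-03  1.000e-03] F [0.4 0.6 0.9] w 0.0599 t 28.0
wrist disc [(0.6049, 0.2521, 0.032, 0.1067, 6147)] plane z,tilt 0.1067 [-0.001  0.   ]
tcp [0.5449 0.2513 0.1618] rv [ 3.141e+00 -2.000e-03  1.000e-03] F [-0.  -0.2 -0.4] w 0.0601 t 28.0
top disc [(0.6162, 0.2324, 0.02, 0.1073, 64)] plane z,tilt 0.1056 [-0.02  -0.087]
tcp [0.5448 0.2513 0.1617] rv [ 3.141e+00 -2.000e-03  0.000e+00] F [ 1.   0.6 -0.2] w 0.0602 t 28.1
t blue holdertop/disc [(0.6431, -0.2326, 0.0328, 0.0794, 469)]
t yellow rim/lid on liner [(0.6172, 0.2346, 0.0246, 0.107, 130)]
t red holdertop/disc [(0.6466, 0.0093, 0.0329, 0.0794, 532)]
t foot [(0.6458, 0.0086, 0.0433, 0.0304, 262), (0.6432, -0.2324, 0.0431, 0.0308, 242)]
t knob []
```

Yellow is done: lid seated and level (disc top about 0.108). Now to the blue holder.

>>> {"op": "arm_command", "data": {
  "targets": [
    [[0.004, 0.045, 0, 0, 0, 0], [0.004, 0.045, 0, 0, 0, 0], [0.004, 0.045, 0, 0, 0, 0], [0.004, 0.045, 0, 0, 0, 0], [0.004, 0.045, 0, 0, 0, 0], [0.004, 0.045, 0, 0, 0, 0], [0.004, 0.045, 0, 0, 0, 0], [0.004, 0.045, 0, 0, 0, 0], [0.004, 0.045, 0, 0, 0, 0], [0.004, 0.045, 0, 0, 0, 0]]
  ]
}}

```text
clock: 29.32
position: [0.5842, -0.2005, 0.1618]
ee_rot: [3.142, -0.001, 0.0]
force: [0.7, 0.3, 0.0]
width: 0.655
gripper_force: 0.0
```

>>> {"op": "arm_command", "data": {
  "targets": [
    [[0.004, 0.03, 0, 0, 0, 0], [0, 0, 0, 0, 0, 0], [0, 0, 0, 0, 0, 0]]
  ]
}}

```text
clock: 29.7
position: [0.588, -0.2278, 0.1617]
ee_rot: [-3.141, 0.0, 0.0]
force: [0.0, 0.5, -0.3]
width: 0.651
gripper_force: 0.0
```

Run:
```python
from h import *
px,P,T=look('wrist'); report(px,P,'w')
px,P,T=look('scene'); report(px,P,'s')
```

```text
tcp [ 0.588  -0.2272  0.1618] rv [-3.141e+00 -2.000e-03  0.000e+00] F [-0.5 -0.4 -0. ] w 0.0599 t 29.8
w blue holdertop/disc [(0.6438, -0.2304, 0.0331, 0.0789, 5487)]
w red lidOnBoard [(0.651, 0.0009, 0.0327, 0.0326, 265)]
w red holdertop/disc [(0.6474, 0.0075, 0.0322, 0.0788, 3198)]
w foot [(0.6476, 0.0106, 0.0431, 0.03, 2296), (0.6437, -0.2302, 0.0429, 0.029, 1144), (0.5389, 0.0358, 0.0469, 0.0278, 176)]
w knob []
tcp [ 0.5881 -0.2269  0.1619] rv [-3.141e+00 -2.000e-03  0.000e+00] F [-0.2 -0.2 -0.5] w 0.0599 t 29.8
s blue holdertop/disc [(0.643, -0.2315, 0.0343, 0.0801, 370), (0.4279, 0.0223, 0.0261, 0.0793, 92)]
s blue rim [(0.4352, 0.0123, 0.03, 0.0915, 146)]
s yellow holdertop/disc [(0.6015, 0.2501, 0.0326, 0.075, 112)]
s yellow rim [(0.5939, 0.2515, 0.0278, 0.0909, 88)]
s yellow rim/lid on liner [(0.6039, 0.251, 0.0337, 0.1078, 542)]
s red holdertop/disc [(0.6459, 0.0107, 0.0335, 0.0798, 423)]
s foot [(0.6412, -0.2313, 0.0438, 0.0305, 241), (0.6455, 0.0105, 0.0437, 0.0308, 270), (0.6037, 0.249, 0.0435, 0.0306, 345), (0.5397, 0.0688, 0.0399, 0.0285, 56)]
s knob []
```

>>> {"op": "arm_command", "data": {
  "targets": [
    [[0.028, 0.003, 0, 0, 0, 0], [0.028, 0, 0, 0, 0, 0], [0, 0, 0.03, 0, 0, 0], [0, 0, 0.03, 0, 0, 0], [0, 0, 0.018, 0, 0, 0], [0, 0, 0.0095, 0, 0, 0], [0, 0, 0, 0, 0, 0], [0, 0, 0, 0, 0, 0]]
  ]
}}

```text
clock: 30.8
position: [0.6446, -0.2316, 0.0757]
ee_rot: [3.141, -0.0, 0.003]
force: [0.3, -0.5, -0.4]
width: 0.656
gripper_force: 0.0
```

>>> {"op": "arm_command", "data": {
  "targets": [
    [[0, 0, 0, 0, 0, 0], [0, 0, 0, 0, 0, 0], [0, 0, 0, 0, 0, 0], [0, 0, 0, 0, 0, 0], [0, 0, 0, 0, 0, 0], [0, 0, 0, 0, 0, 0]]
  ],
  "jaw": 0.0,
  "newtons": 12
}}

```text
clock: 31.55
position: [0.6438, -0.2315, 0.0745]
ee_rot: [3.142, -0.0, 0.0]
force: [0.2, 0.6, 1.3]
width: 0.219
gripper_force: 12.0
```

>>> {"op": "arm_command", "data": {
  "targets": [
    [[0, 0, -0.01, 0, 0, 0], [0, 0, -0.03, 0, 0, 0], [0, 0, -0.03, 0, 0, 0], [-0.04, -0.008, 0, 0, 0, 0], [-0.05, -0.008, 0, 0, 0, 0], [-0.05, -0.008, 0, 0, 0, 0], [-0.05, -0.008, 0, 0, 0, 0], [0, 0, 0.04, 0, 0, 0], [0, 0, 0.04, 0, 0, 0], [0, 0, 0, 0, 0, 0]]
  ]
}}

```text
clock: 32.8
position: [0.4521, -0.1989, 0.0633]
ee_rot: [-3.14, 0.0, 0.006]
force: [-0.3, -0.4, 0.1]
width: 0.213
gripper_force: 12.0
```

>>> {"op": "arm_command", "data": {
  "targets": [
    [[0, 0, 0.02, 0, 0, 0], [0, 0, 0.013, 0, 0, 0], [0, 0, 0.0065, 0, 0, 0], [0, 0, 0, 0, 0, 0], [0, 0, 0, 0, 0, 0]]
  ]
}}

```text
clock: 33.42
position: [0.4542, -0.1996, 0.0256]
ee_rot: [3.141, -0.0, 0.001]
force: [-0.0, 0.6, -1.1]
width: 0.214
gripper_force: 12.0
```

>>> {"op": "arm_command", "data": {
  "targets": [
    [[0, 0, 0.001, 0, 0, 0], [0, 0, 0, 0, 0, 0]]
  ]
}}

```text
clock: 33.67
position: [0.4542, -0.1996, 0.0244]
ee_rot: [3.141, -0.0, 0.001]
force: [0.4, -0.9, 2.8]
width: 0.213
gripper_force: 12.0
```

>>> {"op": "arm_command", "data": {
  "targets": [
    [[0, 0, 0, 0, 0, 0], [0, 0, 0, 0, 0, 0], [0, 0, -0.02, 0, 0, 0], [0, 0, -0.04, 0, 0, 0], [0, 0, -0.04, 0, 0, 0], [0, 0, -0.03, 0, 0, 0], [-0.015, -0.045, 0, 0, 0, 0], [-0.015, -0.045, 0, 0, 0, 0], [-0.015, -0.045, 0, 0, 0, 0], [-0.015, -0.045, 0, 0, 0, 0]]
  ],
  "jaw": 0.09
}}

```text
clock: 34.92
position: [0.3931, -0.0181, 0.1541]
ee_rot: [3.141, -0.001, 0.0]
force: [-0.1, 0.6, -0.1]
width: 0.981
gripper_force: 0.0
```

>>> {"op": "arm_command", "data": {
  "targets": [
    [[0, -0.033, 0, 0, 0, 0], [0, 0, 0, 0, 0, 0], [0, 0, 0, 0, 0, 0]]
  ]
}}

```text
clock: 35.3
position: [0.3938, 0.013, 0.154]
ee_rot: [3.141, -0.001, -0.0]
force: [0.4, -0.3, -0.5]
width: 0.98
gripper_force: 0.0
```

Run:
```python
from h import *
px,P,T=look('wrist'); report(px,P,'w')
px,P,T=look('top'); report(px,P,'t')
```

```text
tcp [0.3938 0.0127 0.1539] rv [ 3.141e+00 -2.000e-03 -1.000e-03] F [-0.1  0.5  0.2] w 0.0899 t 35.4
w blue lidOnBoard [(0.4541, -0.1982, 0.0335, 0.0288, 3672)]
w blue rim [(0.4365, 0.0134, 0.0294, 0.0907, 1131)]
w foot []
w knob [(0.4545, -0.1977, 0.0107, 0.0537, 803)]
tcp [0.3938 0.0125 0.1539] rv [ 3.141e+00 -3.000e-03 -1.000e-03] F [-0.2 -0.2 -0.4] w 0.09 t 35.4
t blue lidOnBoard [(0.4545, -0.2005, 0.0323, 0.0301, 420)]
t blue holdertop/disc [(0.6429, -0.2322, 0.0332, 0.0749, 80)]
t yellow rim/lid on liner [(0.6041, 0.2493, 0.0334, 0.1072, 600)]
t red holdertop/disc [(0.6471, 0.0084, 0.033, 0.0795, 529)]
t foot [(0.647, 0.0084, 0.0431, 0.0302, 245), (0.6436, -0.2341, 0.0443, 0.0306, 236), (0.603, 0.2469, 0.0427, 0.0304, 228)]
t knob [(0.4535, -0.2002, 0.0104, 0.0552, 69)]
```

>>> {"op": "arm_command", "data": {
  "targets": [
    [[0.022, 0, 0, 0, 0, 0], [0.022, 0, 0, 0, 0, 0], [0, 0, 0.03, 0, 0, 0], [0, 0, 0.03, 0, 0, 0], [0, 0, 0.02, 0, 0, 0], [0, 0, 0.0115, 0, 0, 0], [0, 0, 0, 0, 0, 0], [0, 0, 0, 0, 0, 0]]
  ]
}}

```text
clock: 36.4
position: [0.4384, 0.0134, 0.0631]
ee_rot: [3.142, -0.001, 0.002]
force: [1.3, 0.1, -1.1]
width: 0.978
gripper_force: 0.0
```

>>> {"op": "arm_command", "data": {
  "targets": [
    [[0, 0, 0, 0, 0, 0], [0, 0, 0, 0, 0, 0], [0, 0, 0, 0, 0, 0], [0, 0, 0, 0, 0, 0], [0, 0, 0, 0, 0, 0]]
  ],
  "jaw": 0.04,
  "newtons": 25
}}

```text
clock: 37.02
position: [0.438, 0.0135, 0.0626]
ee_rot: [3.141, -0.001, 0.0]
force: [0.4, -0.7, 3.1]
width: 0.646
gripper_force: 25.0
```

Run:
```python
from h import *
px,P,T=look('wrist'); report(px,P,'w')
```

```text
tcp [0.438  0.0135 0.0626] rv [ 3.142e+00 -1.000e-03  0.000e+00] F [ 0.4 -0.1  3.8] w 0.0595 t 37.1
w blue lidOnBoard [(0.4521, -0.1874, 0.0305, 0.0287, 2472)]
w blue holdertop/disc [(0.4522, 0.0133, 0.0249, 0.0776, 737)]
w blue rim [(0.4393, 0.0142, 0.0298, 0.0906, 1506), (0.421, 0.0142, 0.0237, 0.0901, 966)]
w foot []
w knob [(0.4708, 0.0917, 0.0098, 0.1434, 1733), (0.4708, -0.063, 0.0098, 0.1433, 1752), (0.4491, 0.0933, 0.0105, 0.1444, 1395), (0.4509, -0.0649, 0.0086, 0.1448, 1308), (0.4131, -0.0644, 0.0108, 0.1464, 889)]
```

>>> {"op": "arm_command", "data": {
  "targets": [
    [[0, 0, -0.01, 0, 0, 0], [0, 0, -0.04, 0, 0, 0], [0, 0, -0.04, 0, 0, 0], [0, 0, -0.03, 0, 0, 0], [0.025, 0.041, 0, 0, 0, 0], [0.025, 0.041, 0, 0, 0, 0], [0.025, 0.041, 0, 0, 0, 0], [0.025, 0.041, 0, 0, 0, 0], [0.025, 0.041, 0, 0, 0, 0], [0.023, 0.04, 0, 0, 0, 0]]
  ]
}}

```text
clock: 38.33
position: [0.5863, -0.2327, 0.183]
ee_rot: [-3.141, 0.0, -0.0]
force: [0.4, 1.2, -1.1]
width: 0.649
gripper_force: 25.0
```

>>> {"op": "arm_command", "data": {
  "targets": [
    [[0, 0, 0, 0, 0, 0], [0, 0, 0, 0, 0, 0]]
  ]
}}

```text
clock: 38.58
position: [0.5854, -0.2306, 0.1826]
ee_rot: [-3.14, -0.0, 0.001]
force: [0.9, 0.8, 0.2]
width: 0.649
gripper_force: 25.0
```

Run:
```python
from h import *
px,P,T=look('wrist','w9'); report(px,P,'w')
```

```text
tcp [ 0.5854 -0.23    0.1827] rv [-3.141e+00 -2.000e-03  1.000e-03] F [-0.1  0.4  0.5] w 0.0595 t 38.6
w blue lidOnBoard [(0.4353, -0.1842, 0.0206, 0.0291, 155)]
w blue holdertop/disc [(0.6438, -0.2303, 0.033, 0.0743, 920)]
w red lidOnBoard [(0.649, 0.0008, 0.0322, 0.0326, 228)]
w red holdertop/disc [(0.6475, 0.0099, 0.033, 0.079, 3776)]
w foot [(0.6477, 0.0108, 0.0433, 0.03, 2006), (0.6435, -0.2301, 0.0429, 0.029, 1243)]
w knob [(0.5999, -0.2303, 0.0107, 0.1461, 42)]
```

>>> {"op": "arm_command", "data": {
  "targets": [
    [[0.029, 0, 0, 0, 0, 0], [0.029, 0, 0, 0, 0, 0], [0, 0, 0, 0, 0, 0], [0, 0, 0.03, 0, 0, 0], [0, 0, 0.02, 0, 0, 0], [0, 0, 0.015, 0, 0, 0], [0, 0, 0.015, 0, 0, 0], [0, 0, 0.012, 0, 0, 0], [0, 0, 0, 0, 0, 0], [0, 0, 0, 0, 0, 0]]
  ]
}}

```text
clock: 39.88
position: [0.6441, -0.2316, 0.091]
ee_rot: [3.141, -0.001, 0.001]
force: [0.5, -0.0, 0.4]
width: 0.645
gripper_force: 25.0
```

>>> {"op": "arm_command", "data": {
  "targets": [
    [[0, 0, 0.005, 0, 0, 0], [0, 0, 0.003, 0, 0, 0], [0, 0, 0, 0, 0, 0], [0, 0, 0, 0, 0, 0]]
  ]
}}

```text
clock: 40.38
position: [0.644, -0.2313, 0.0826]
ee_rot: [-3.141, 0.0, -0.001]
force: [2.6, 0.1, -0.5]
width: 0.651
gripper_force: 25.0
```

>>> {"op": "arm_command", "data": {
  "targets": [
    [[0.0003, -0.0006, 0.002, 0, 0, 0], [0, 0, 0.002, 0, 0, 0], [0, 0, 0, 0, 0, 0], [0, 0, 0, 0, 0, 0]]
  ]
}}

```text
clock: 40.88
position: [0.6445, -0.2309, 0.0787]
ee_rot: [3.141, -0.0, 0.001]
force: [3.5, -0.7, 1.6]
width: 0.65
gripper_force: 25.0
```

>>> {"op": "arm_command", "data": {
  "targets": [
    [[0, 0, 0.001, 0, 0, 0], [0, 0, 0.001, 0, 0, 0], [0, 0, 0, 0, 0, 0], [0, 0, 0, 0, 0, 0]]
  ]
}}

```text
clock: 41.38
position: [0.6446, -0.2309, 0.0769]
ee_rot: [3.141, -0.0, 0.002]
force: [4.7, -0.0, 5.5]
width: 0.65
gripper_force: 25.0
```

Run:
```python
from h import *
gap2('blue',.6445,-.2302); gap2('blue',.6445,-.2302,'scene')
```

```text
tcp [ 0.6446 -0.2309  0.077 ] rv [ 3.141e+00 -0.000e+00  2.000e-03] F [ 5.2 -0.5  5.4] w 0.0593 t 41.4
z 0.0745 tilt [-0.004  0.   ] c 0.6477 -0.2305 0.0321 859
z 0.1049 tilt [ 0.007 -0.008] c 0.6432 -0.23 0.0296 1867
gap mm 7.41
tcp [ 0.6446 -0.2309  0.0769] rv [ 3.141e+00 -0.000e+00  2.000e-03] F [4.9 0.1 4.3] w 0.0595 t 41.5
z 0.0715 tilt [ 0.005 -0.004] c 0.633 -0.2211 0.0276 25
z 0.1007 tilt [0.051 0.01 ] c 0.6242 -0.2223 0.0196 13
gap mm 6.2
```

>>> {"op": "arm_command", "data": {
  "targets": [
    [[0.0007, 0, 0.001, 0, 0, 0], [0, 0, 0.001, 0, 0, 0], [0, 0, 0.0008, 0, 0, 0], [0, 0, 0, 0, 0, 0], [0, 0, 0, 0, 0, 0]]
  ]
}}

```text
clock: 42.1
position: [0.6452, -0.2309, 0.0745]
ee_rot: [3.141, -0.0, 0.001]
force: [2.3, 0.4, 8.8]
width: 0.647
gripper_force: 25.0
```

Run:
```python
from h import *
gap2('blue',.6445,-.2302)
```

```text
tcp [ 0.6452 -0.2309  0.0745] rv [ 3.141e+00 -0.000e+00  1.000e-03] F [ 2.5 -0.6  8.5] w 0.0596 t 42.1
z 0.0744 tilt [-0.005  0.001] c 0.6509 -0.2302 0.0317 849
z 0.1025 tilt [ 0.003 -0.007] c 0.644 -0.2299 0.0294 1897
gap mm 5.11
```

>>> {"op": "arm_command", "data": {
  "targets": [
    [[0, 0, 0.0006, 0, 0, 0], [0, 0, 0, 0, 0, 0], [0, 0, 0, 0, 0, 0]]
  ]
}}

```text
clock: 42.52
position: [0.6452, -0.2309, 0.0741]
ee_rot: [3.141, -0.001, 0.002]
force: [2.4, 0.5, 10.4]
width: 0.647
gripper_force: 25.0
```

>>> {"op": "arm_command", "data": {
  "targets": [
    [[0, 0, 0, 0, 0, 0], [0, 0, 0, 0, 0, 0], [0, 0, 0, 0, 0, 0], [0, 0, -0.02, 0, 0, 0], [0, 0, -0.03, 0, 0, 0], [-0.03, 0, -0.02, 0, 0, 0], [-0.03, 0, 0, 0, 0, 0], [0, 0, 0, 0, 0, 0], [0, 0, 0, 0, 0, 0]]
  ],
  "jaw": 0.085
}}

```text
clock: 43.65
position: [0.5857, -0.2309, 0.1442]
ee_rot: [3.141, -0.0, 0.002]
force: [0.6, 0.2, 0.7]
width: 0.929
gripper_force: 0.0
```

Run:
```python
from h import *
gap2('blue',.6445,-.2302); gap2('blue',.6445,-.2302,'scene')
```

```text
tcp [ 0.5858 -0.2307  0.1438] rv [ 3.142e+00 -0.000e+00  2.000e-03] F [-0.2 -0.3 -0.6] w 0.0853 t 43.7
z 0.0741 tilt [ 0.009 -0.002] c 0.654 -0.2325 0.031 197
z 0.1023 tilt [ 0.001 -0.003] c 0.6437 -0.2302 0.0295 1399
gap mm 5.18
tcp [ 0.5858 -0.2306  0.1434] rv [-3.141e+00 -0.000e+00 -1.000e-03] F [ 0.4  0.2 -0.4] w 0.0851 t 43.8
z 0.0752 tilt [0.011 0.004] c 0.6406 -0.2285 0.032 34
z 0.1005 tilt [ 0.018 -0.024] c 0.6308 -0.2197 0.0231 24
gap mm 2.37
```

Blue liner level, with a gap of about 4.6 mm. Fetching its lid.

>>> {"op": "arm_command", "data": {
  "targets": [
    [[-0.046, -0.008, 0, 0, 0, 0], [-0.046, -0.008, 0, 0, 0, 0], [-0.046, -0.008, 0, 0, 0, 0], [-0.046, -0.008, 0, 0, 0, 0], [0, 0, 0, 0, 0, 0], [0, 0, 0, 0, 0, 0]]
  ],
  "jaw": 0.06
}}

```text
clock: 44.5
position: [0.4023, -0.199, 0.1436]
ee_rot: [3.141, 0.0, 0.003]
force: [0.4, -0.3, 0.6]
width: 0.651
gripper_force: 0.0
```

Run:
```python
from h import *
px,P,T=look('wrist'); report(px,P,'w')
```

```text
tcp [ 0.4025 -0.199   0.1434] rv [3.141e+00 0.000e+00 2.000e-03] F [ 0.5  0.5 -0.7] w 0.0601 t 44.5
w blue lidOnBoard [(0.4542, -0.1988, 0.0328, 0.029, 4248)]
w foot []
w knob [(0.454, -0.1986, 0.01, 0.0545, 547)]
```

>>> {"op": "arm_command", "data": {
  "targets": [
    [[0.03, 0, 0, 0, 0, 0], [0.022, 0, 0.01, 0, 0, 0], [0, 0, 0.035, 0, 0, 0], [0, 0, 0.035, 0, 0, 0], [0, 0, 0.025, 0, 0, 0], [0, 0, 0.014, 0, 0, 0], [0, 0, 0, 0, 0, 0], [0, 0, 0, 0, 0, 0]]
  ]
}}

```text
clock: 45.55
position: [0.4536, -0.199, 0.0248]
ee_rot: [3.141, -0.0, 0.002]
force: [0.4, 0.1, -0.2]
width: 0.652
gripper_force: 0.0
```

>>> {"op": "arm_command", "data": {
  "targets": [
    [[0, 0, 0, 0, 0, 0], [0, 0, 0, 0, 0, 0], [0, 0, 0, 0, 0, 0], [0, 0, 0, 0, 0, 0], [0, 0, 0, 0, 0, 0], [0, 0, 0, 0, 0, 0]]
  ],
  "jaw": 0.0,
  "newtons": 12
}}

```text
clock: 46.3
position: [0.4528, -0.1989, 0.0242]
ee_rot: [3.141, -0.0, 0.0]
force: [0.0, -0.3, 2.2]
width: 0.215
gripper_force: 12.0
```

>>> {"op": "arm_command", "data": {
  "targets": [
    [[0, 0, -0.015, 0, 0, 0], [0, 0, -0.04, 0, 0, 0], [0, 0, -0.04, 0, 0, 0], [0, 0, -0.035, 0, 0, 0], [0.048, 0.008, 0, 0, 0, 0], [0.048, 0.008, 0, 0, 0, 0], [0.048, 0.008, 0, 0, 0, 0], [0.046, 0.0075, 0, 0, 0, 0], [0, 0, 0, 0, 0, 0], [0, 0, 0, 0, 0, 0]]
  ]
}}

```text
clock: 47.55
position: [0.6421, -0.2302, 0.1543]
ee_rot: [-3.141, 0.0, 0.001]
force: [0.5, 0.6, -0.4]
width: 0.216
gripper_force: 12.0
```

Run:
```python
from h import *
px,P,T=look('wrist'); m=hues(px)['blue']&(abs(P[...,0]-.644)<.06)&(abs(P[...,1]+.23)<.05)&(P[...,2]>.15)&(P[...,2]<.17)
m=cv2.erode(m.astype(np.uint8),np.ones((3,3)))>0
Q=P[m]; k=np.linalg.lstsq(np.c_[Q[:,0]-.644,Q[:,1]+.23,np.ones(len(Q))],Q[:,2],rcond=None)[0]; print(k)
pts=np.array([P[np.where(m[:,c])[0].min(),c] for c in range(262,378,3) if m[:,c].any()])
A=np.c_[2*pts[:,:2],np.ones(len(pts))]; s=np.linalg.lstsq(A,(pts[:,:2]**2).sum(1),rcond=None)[0]; print('c',s[:2],'r',np.sqrt(s[2]+s[0]**2+s[1]**2))
f=(P[...,0]>.5)&(P[...,1]<-.12); print([k for k in circ(P,f,.0265,.035) if k[2]>.03])
```

```text
tcp [ 0.6418 -0.2303  0.1545] rv [-3.142e+00  1.000e-03  1.000e-03] F [-0.6 -0.5 -0.6] w 0.0194 t 47.6
[-0.02356168  0.00196617  0.15927346]
c [ 0.64472651 -0.22936104] r 0.03119650609425439
[(0.6437, -0.23, 0.0428, 0.0298, 1526)]
```

>>> {"op": "arm_command", "data": {
  "targets": [
    [[-0.0005, 0.0005, 0.02, 0, 0, 0], [0, 0, 0.02, 0, 0, 0], [0, 0, 0.008, 0, 0, 0], [0, 0, 0.003, 0, 0, 0], [0, 0, 0, 0, 0, 0], [0, 0, 0, 0, 0, 0]]
  ]
}}

```text
clock: 48.35
position: [0.6427, -0.231, 0.1039]
ee_rot: [3.141, -0.001, 0.002]
force: [-0.0, -0.1, -1.4]
width: 0.213
gripper_force: 12.0
```

>>> {"op": "arm_command", "data": {
  "targets": [
    [[0, 0, 0.001, 0, 0, 0], [0, 0, 0, 0, 0, 0], [0, 0, 0, 0, 0, 0]]
  ]
}}

```text
clock: 48.72
position: [0.6423, -0.2309, 0.1022]
ee_rot: [3.142, -0.0, 0.0]
force: [-0.3, 0.1, 0.1]
width: 0.212
gripper_force: 12.0
```

>>> {"op": "arm_command", "data": {
  "targets": [
    [[0, 0, 0.0005, 0, 0, 0], [0, 0, 0, 0, 0, 0]]
  ]
}}

```text
clock: 48.98
position: [0.6425, -0.231, 0.1019]
ee_rot: [3.141, -0.001, 0.001]
force: [-0.9, -0.8, 1.6]
width: 0.215
gripper_force: 12.0
```

>>> {"op": "arm_command", "data": {
  "targets": [
    [[0, 0, 0, 0, 0, 0], [0, 0, 0, 0, 0, 0], [0, 0, 0, 0, 0, 0], [0, 0, -0.02, 0, 0, 0], [0, 0, -0.03, 0, 0, 0], [-0.03, 0, -0.02, 0, 0, 0], [-0.04, 0.0, -0.02, 0, 0, 0], [-0.04, 0, 0, 0, 0, 0], [-0.04, 0, 0, 0, 0, 0], [-0.04, 0, 0, 0, 0, 0]]
  ],
  "jaw": 0.06
}}

```text
clock: 50.22
position: [0.4515, -0.2309, 0.1932]
ee_rot: [3.141, -0.0, 0.003]
force: [0.9, -1.0, -0.4]
width: 0.653
gripper_force: 0.0
```

>>> {"op": "arm_command", "data": {
  "targets": [
    [[0, 0.04, 0, 0, 0, 0], [0, 0.04, 0, 0, 0, 0], [0, 0.04, 0, 0, 0, 0], [0, 0.04, 0, 0, 0, 0], [0, 0, 0, 0, 0, 0], [0, 0, 0, 0, 0, 0]]
  ]
}}

```text
clock: 50.98
position: [0.4527, -0.3903, 0.1925]
ee_rot: [-3.142, -0.0, -0.001]
force: [0.1, -0.0, 0.0]
width: 0.657
gripper_force: 0.0
```

Run:
```python
from h import *
for n in ['top','scene']:
    lid('blue',.644,-.231,.1,.115,n); lid('yellow',.604,.25,.1,.115,n); lid('red',.647,.010,.072,.085,n)
px,P,T=look('top','t9'); report(px,P,'t')
px,P,T=look('scene','s9')
a=px[130:300,200:480,::-1]; cv2.imwrite('pics/s9c.png',cv2.resize(a,(784,476),interpolation=cv2.INTER_CUBIC))
```

```text
tcp [ 0.4528 -0.3898  0.1924] rv [-3.141e+00 -1.000e-03 -1.000e-03] F [ 0.3 -0.1  0.5] w 0.0598 t 51.0
top disc [(0.6427, -0.2322, 0.0302, 0.1074, 321)] plane z,tilt 0.1074 [-0.008  0.017]
tcp [ 0.4528 -0.3896  0.1923] rv [-3.142e+00 -2.000e-03 -1.000e-03] F [ 0.3  0.2 -0.4] w 0.0599 t 51.1
top disc [(0.6035, 0.2492, 0.0304, 0.1071, 413)] plane z,tilt 0.1072 [ 0.007 -0.005]
tcp [ 0.4528 -0.3896  0.1922] rv [-3.142e+00 -2.000e-03 -1.000e-03] F [-0.2  0.3  0.1] w 0.0599 t 51.1
top disc [(0.646, 0.0104, 0.0298, 0.0797, 267)] plane z,tilt 0.0797 [0.016 0.011]
tcp [ 0.4527 -0.3898  0.1921] rv [3.142e+00 2.000e-03 1.000e-03] F [0.3 0.4 0.5] w 0.0599 t 51.2
scene disc [(0.6401, -0.2292, 0.0296, 0.1081, 225)] plane z,tilt 0.1081 [-0.    -0.006]
tcp [ 0.4526 -0.3899  0.192 ] rv [3.142e+00 2.000e-03 1.000e-03] F [ 0.1  0.5 -0.3] w 0.06 t 51.2
scene disc [(0.6028, 0.251, 0.0305, 0.108, 373)] plane z,tilt 0.1081 [ 0.006 -0.003]
tcp [ 0.4525 -0.3901  0.1919] rv [3.142e+00 1.000e-03 0.000e+00] F [-0.  -0.8  0.1] w 0.0597 t 51.3
scene disc [(0.6445, 0.0113, 0.0312, 0.0802, 276)] plane z,tilt 0.0803 [ 0.01  -0.005]
tcp [ 0.4525 -0.3903  0.1919] rv [3.141e+00 1.000e-03 0.000e+00] F [ 0.7 -0.8 -0.4] w 0.0602 t 51.3
t blue rim/lid on liner [(0.6432, -0.2325, 0.0329, 0.1075, 519)]
t yellow rim/lid on liner [(0.6042, 0.2492, 0.0334, 0.1072, 611)]
t red holdertop/disc [(0.6467, 0.0087, 0.0327, 0.0794, 486)]
t foot [(0.647, 0.0086, 0.0429, 0.0307, 230), (0.6436, -0.2318, 0.0437, 0.0309, 245), (0.603, 0.247, 0.0427, 0.0301, 234)]
t knob []
tcp [ 0.4524 -0.3904  0.1918] rv [3.142e+00 1.000e-03 0.000e+00] F [-0.3  0.1  0.2] w 0.0601 t 51.4
```

View pics/s9c.png

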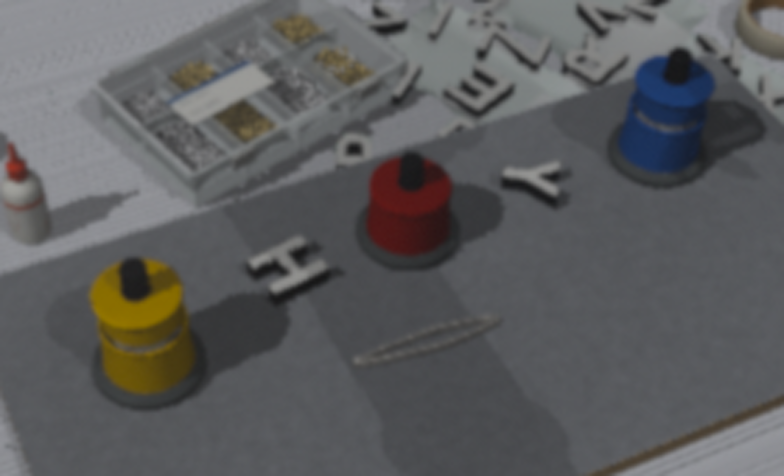

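The crop shows both pots with a thin white ring, yellow at (143,340) and blue at (668,125), lids level. The red pot at (408,205) is closed and untouched, and the gap comes out at about 4.8 mm on both.

```bash
python3 -c "
from cell import arm
print(arm.sign_off())"
```

```text
the job is handed in; nothing more can be done
None
```

The job is handed in: the yellow and blue liners are nested with about 4.8 mm of white showing (4.5 asked), their lids are seated and level, and the red holder, which had no liner waiting, stayed closed and untouched.

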